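Eject the dowel magazine of the chair press

ROBOT

A 7-joint arm with a two-finger parallel gripper is mounted at the origin on the work surface. World frame = base frame: x ahead of the robot, y to its left, z up, the work surface at z = 0. Lengths are in m, angles in rad, forces in N, time in s.
With the tool pointing down it reaches from about 0.425 to 0.925 m from the base axis. Payload 6.8 kg.
Tool frame: the origin (TCP) lies on the front face of the gripper's body, between the roots of the fingers; the fingertips stand 73 mm ahead of it and the grasp point (between the pads) lies 54 mm ahead of it; z points along the fingers, x is the direction in which the jaws open and shut, and the axes are right-handed (so a half turn about z gives the same grasp; the last joint's range is limited). The gripper opens to 85 mm and grips with 20 to 120 N. Pads are 22 mm wide; open, the fingers measure 114 mm over their backs; the gripper's body (76 mm by 85 mm) begins 54 mm behind the grasp point. The pads swing forward as they close: fully open they stand 13 mm farther back than shut.
Start: joints at [1.036, 0.477, 0.022, 1.555, -0.011, 1.109, -0.083], TCP at [0.279, -0.614, 0.304] pointing down, gripper open.
Joint ranges: [-2.96, 2.96], [-0.34, 2.1], [-1.41, 1.46], [0.24, 2.44], [-1.37, 4.51], [0.17, 1.92], [-2.96, 2.96]. Speed limits (rad/s): [2.39, 2.39, 3.14, 3.14, 3.14, 3.14, 3.14].

INTERFACE

Orientations are given as a unit quaternion [w, x, y, z].
In Python, from station import get_obs, read_camera, hand_in gives the robot as it stands. The module is installed in compiled form; this text tells all that it offers.
- The arm moves only by the shell command python3 -m creep 'ROWS' [FORCE]. ROWS is JSON, a list that holds one entry, the list of rows, each a list of 7 numbers: the turn, a rotation vector about the tool's x, y, z in rad, then the shift along the tool's x, y, z in m, then the finger opening in m, from 0 to 0.0854. A call has 1 to 20 rows; each row shifts and turns the pose as measured when the row begins, along the tool's axes as they then stand; what a row does not reach is not made up. A row lasts 1/12 s, in which the tool goes at most 41.7 mm and 7.16 degrees, less where a joint would pass 70% of its speed; a pose out of reach is approached as far as the arm can. A call is refused whole if a number of a shift passes 0.0417 or a number of a turn 0.125, either way. A call with a gripper value outside its range is refused whole. The fingers move at their own pace and stop on an object; FORCE is the grip in N (left out, the last holds). Time passes only in rows, so rows that do not move let the fingers close. It gives the time, the measured TCP pose, the force and the opening at its end, in the units of the state.
- get_obs(): the state, without advancing time (a new reading comes with each control period).
- read_camera(name): name is "scene" or "side" or "wrist"; returns a dict with "color" (384x512x3 uint8, red, green, blue), "range_z" (384x512 float32, m along the optical axis (not along the pixel's ray), 0 where there is no reading), "fovy" (degrees; the focal length in pixels is half the picture's height over the tangent of half this angle, whatever the lens; pixels are square), "cx", "cy" (the principal point, pixels), "rvec" (rotation vector, rad) and "tvec" (3), from world to camera coordinates, as OpenCV has them. Camera axes: x right, y down, z forward; pixel columns grow to the right and rows downward; lengths in m; the calibration is good to about 2 mm. A picture is of the moment at which its call begins.
- hand_in(): hands the job in, once; it reports no verdict.
The state is a dict: "t": time; "q": joint angles; "joint_vel": joint speeds; "joint_torque": joint torques, N m; "eef_pos": TCP position; "tool_rot": TCP orientation; "contact_force": force on the tool from outside, world axes, zero at the start; "torque": the same for the moment, N m; "gripper_width": opening from 0.0 (shut) to 1.0 (fully open).
Only numpy, scipy, OpenCV 4.12 (cv2) and the standard library are available. Lean on these libraries where they do the work, as an engineer would, in place of code of your own. Each camera call takes 0.05 s, during which the arm holds its last target.

TASK

The dowel magazine of the chair press has to come out for refilling: take the square-handled release pin from the drilled block and push its steel tip into the release hole of the press until the hidden spring latch lets go and the magazine springs out. The pin stands upright and the hole is level, so lay the pin down on the rubber mat and take it again across its handle. At the end leave the magazine out and the pin lying on the mat, and do not disturb the other things on the bench.

Things in the scene. Friction and masses are not known exactly. Their poses are not given: they have to be found in the camera images.
- pin: Release pin, 0.15 kg: pale wooden handle 26 x 26 mm square, 90 mm long, and round steel shank 10 mm thick, 90 mm long. Origin on its axis at the shoulder between them; z runs up the handle (handle z 0 to +90 mm, shank 0 to -90), x and y are square to the handle's flats. Balance point about 23 mm into the handle. Starts upright, tip down, in one of the block's holes, shoulder on the block's top.
- pin_tip (a point): Point of the pin: end of the steel shank, 90 mm from the shoulder; z axis as the pin's. It must rise 90 mm to leave the block.
- press: Dowel unit of the chair press, fixed on the right: grey casing on a blue foot, 170 (x) x 180 (y) x 126 mm high, aluminium air cylinder on its roof (to 178 mm). Origin: centre of its underside. Its x points from the face with the release hole to the back; that face looks to the robot's left and a little away from it. The magazine comes out on its +y side, the bench's far side.
- release_hole (a point): Centre of the mouth of the level release hole, 22 mm wide, 70 mm above the bench, 20 mm to the press's -y from the face's middle; axes as the press's, the hole runs along +x. The mouth is the front of a dark steel boss, 48 mm square, 10 mm proud of the grey face. The hidden latch plate (34 mm wide) lies 50 mm behind the mouth.
- latch (a joint): Travel of the hidden latch in m: 0 at rest (pin tip 50 mm in from the mouth), lets go at 0.008 (tip 58 mm in), hard stop at 0.014 (64 mm in). Its spring pushes back with 3 N at first, 6.5 N at the stop, and returns it to 0 when the pin is withdrawn.
- magazine (a joint): Travel of the magazine in m: 0 shut, 0.06 fully out; a spring drives it out by itself as soon as the latch lets go.
- magazine_front (a point): Centre of the magazine's outer end plate (66 x 72 mm bright steel); it moves along the press's +y as the magazine comes out.
- mat: Black rubber mat fixed flat on the bench in front of the release hole, 230 (x) x 200 (y) x 4 mm thick. Origin at the centre of its underside.
- block: Dark wooden block, fixed, at the left: 160 (x) x 60 (y) x 95 mm high, with two upright 14 mm square holes, 92 mm deep, 45 mm either side of the middle along its x. Origin: centre of its underside. The pin stands in either hole, its handle from 95 to 185 mm above the bench.
- gauge: Plug gauge: round wooden knob 46 mm across and 42 mm high on a short steel stem; stands in the other hole of the block. Leave it there. Origin at the underside of the knob.
- leg: Turned chair leg, 240 mm long, lying on the bench beyond the mat; leave alone. Origin under its middle.
- glue: White glue bottle, 160 mm high, 60 mm across, standing at the right; leave alone. Origin at its foot.
Things that resemble listed ones, but are neither listed nor needed, are in the scene too. Leave any pink or purple look-alike of the pin alone.

How it is judged:
On the way, in this order (a step that is already met when the one before it is completed fails the run):
1. the pin has been laid down flat with its shoulder over the mat and let go (x of pin in the frame of mat between -0.115 and 0.115 m and y of pin in the frame of mat between -0.1 and 0.1 m and height (world z) of pin below 0.03 m and angle between pin's own z axis and vertical between 1.35 and 1.79 rad and contact force between pin and the fingers below 0.3 N and value of joint magazine below 0.02 m), for 0.1 s.
2. the magazine springs out while the pin's tip, at least 40 mm behind the mouth of the release hole, holds the latch pressed (value of joint magazine above 0.045 m and x of pin_tip in the frame of release_hole above 0.04 m and value of joint latch above 0.004 m), for 0.05 s.
At the end, for the whole second after the job is handed in: The magazine is out (more than 50 mm of its 60 mm), the latch has sprung back (within 3 mm), and the pin lies flat and still with its middle (the shoulder) over the mat; its ends may overhang the mat (value of joint magazine above 0.05 m and value of joint latch below 0.003 m and x of pin in the frame of mat between -0.115 and 0.115 m and y of pin in the frame of mat between -0.1 and 0.1 m and height (world z) of pin below 0.03 m and angle between pin's own z axis and vertical between 1.35 and 1.79 rad and linear speed of pin below 0.02 m/s); the robot touches nothing.
It fails at once if the gauge, leg or glue bottle is moved by more than 30 mm (distance of any of gauge, leg, glue from where it was at the start of the episode above 0.03 m).
It also fails if it takes over 66 s, if anything falls off the work surface, if the arm or the gripper's body presses on something with over 40 N, if the wrist force passes 120 N, or if a joint passes its speed limit or range.

## Working session

There is one attempt and no reset: what is moved stays moved. The work goes in short steps, Python scripts to look and compute and a shell command to move; the robot and the scene stay as the last step left them, time stands still between calls to the robot, and variables do not carry over. Pictures are saved under pics/ and viewed, and the job is handed in when it is done.

```bash
mkdir -p pics
cat > h.py <<'E'
import numpy as np, cv2
from station import get_obs, read_camera
def cam(n):
    c=read_camera(n); R,_=cv2.Rodrigues(np.array(c['rvec'],float)); c['R']=R; c['t']=np.array(c['tvec'],float).ravel()
    c['f']=c['color'].shape[0]/2/np.tan(np.radians(c['fovy'])/2); return c
def save(c,n): cv2.imwrite('pics/'+n,c['color'][:,:,::-1])
def cloud(c):
    z=c['range_z']; v,u=np.mgrid[:z.shape[0],:z.shape[1]]
    P=np.stack([(u-c['cx'])/c['f']*z,(v-c['cy'])/c['f']*z,z],-1)
    W=(P-c['t'])@c['R']; W[z==0]=np.nan; return W
E
python3 - <<'E'
from h import *
o=get_obs(); print(o)
for n in ['scene','side','wrist']:
    c=cam(n); save(c,n+'0.png'); np.savez('/tmp/'+n+'0.npz',W=cloud(c),c=c['color']); print(n,c['fovy'],-c['R'].T@c['t'],c['cx'],c['cy'])
E
```

```text
{'t': 0.0, 'q': array([ 1.03590891,  0.47781947,  0.02233694,  1.55647298, -0.01149046,
        1.10928819, -0.0831047 ]), 'joint_vel': array([ 1.47336524e-03,  2.01541865e-03,  1.47544435e-04,  1.22334490e-03,
       -5.46882024e-04, -8.27771958e-06,  7.73716773e-04]), 'joint_torque': array([-3.61119428e-04, -5.96455228e+01,  1.60731878e+00, -2.81200022e+01,
        1.23968444e-02,  9.41581005e-03,  5.63356218e-05]), 'eef_pos': array([ 0.27921619, -0.61403023,  0.30290346]), 'tool_rot': array([-4.40216883e-04,  8.40823593e-01, -5.41308435e-01, -8.19087230e-04]), 'contact_force': array([ 0.39931126,  0.23964916, -0.33146095]), 'torque': array([-0.01345952, -0.0451608 ,  0.01152027]), 'gripper_width': 0.9991281127763604}
scene 56.234103239142556 [ 1.40235075 -0.00739867  0.86952858] 257.93964789390407 190.6671502375705
side 46.07404032965115 [-0.00480433  0.85671637  0.72765085] 260.4140924955671 190.6529678177996
wrist 71.3661995289007 [ 0.35306874 -0.58123289  0.373382  ] 259.05281062354123 191.48188470104816
```

View pics/scene0.png

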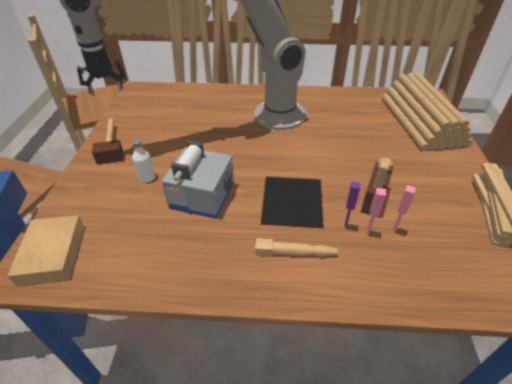

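View pics/side0.png

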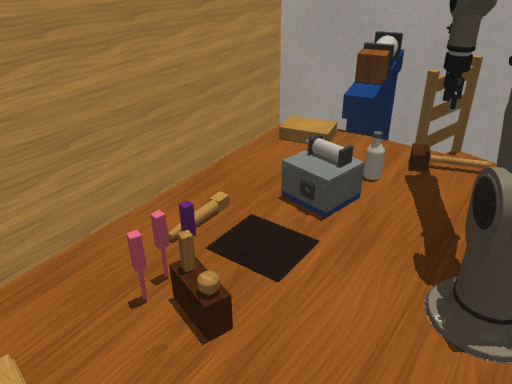

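View pics/wrist0.png

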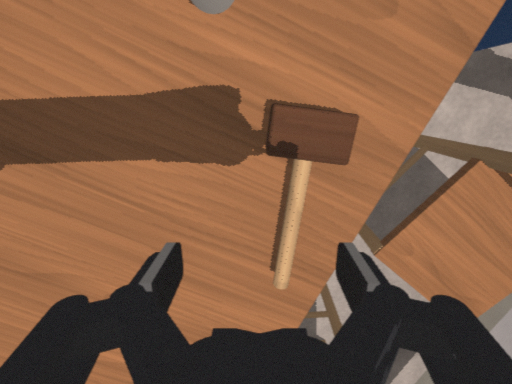

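The side view shows the pale pin handle at about (187,250), the gauge knob at (208,282), the mat at (263,245), and the boss with its hole at (307,188). Two pink and one purple look-alike stand behind the block. Next I'll measure poses.

```bash
python3 - <<'E'
import numpy as np, cv2
S=np.load('/tmp/side0.npz');W=S['W'];C=S['c'].astype(int)
F=np.load('/tmp/scene0.npz');W2=F['W'];C2=F['c'].astype(int)
np.set_printoptions(precision=4,suppress=True)
def rect(p,l):
    p=p[:,:2].astype(np.float32); r=cv2.minAreaRect(p*1000); print(l,len(p),r)
for n,(w,c) in {'side':(W,C),'scene':(W2,C2)}.items():
    fin=np.isfinite(w[...,0])
    z=w[...,2]
    # mat: black, z<0.015
    m=fin&(z<0.015)&(z>-0.01)&(c.max(-1)<45)&(w[...,0]>0.3)&(w[...,0]<.9)&(abs(w[...,1])<.3)
    k=cv2.morphologyEx(m.astype(np.uint8),cv2.MORPH_OPEN,np.ones((3,3)));nn,lab,st,_=cv2.connectedComponentsWithStats(k)
    i=1+np.argmax(st[1:,4]); rect(w[lab==i],n+' mat')
    # press roof
    m=fin&(abs(z-.126)<.006)&(w[...,1]<-.1)&(w[...,1]>-.5)&(w[...,0]>.4)
    k=cv2.morphologyEx(m.astype(np.uint8),cv2.MORPH_OPEN,np.ones((3,3)));nn,lab,st,_=cv2.connectedComponentsWithStats(k)
    i=1+np.argmax(st[1:,4]); rect(w[lab==i],n+' roof')
    m=fin&(abs(z-.095)<.006)&(w[...,1]>.15)&(w[...,1]<.5)&(w[...,0]>.3)&(c.max(-1)<110)
    rect(w[m],n+' blocktop')
    for lo,hi,l in [(.15,.195,'hi'),(.10,.13,'mid')]:
        m=fin&(z>lo)&(z<hi)&(w[...,1]>.1)&(w[...,1]<.5)&(w[...,0]>.3)&(w[...,0]<1)
        nn,lab,st,_=cv2.connectedComponentsWithStats(m.astype(np.uint8))
        for i in range(1,nn):
            if st[i,4]>25: 
                p=w[lab==i]; print(n,l,st[i],'mean',np.median(p,0),'zmax',p[:,2].max(),'col',c[lab==i].mean(0)); rect(p,'')
E
python3 - <<'E'
import cv2
a=cv2.imread('pics/side0.png')
cv2.imwrite('pics/sideblk.png',cv2.resize(a[190:345,110:260],None,fx=3.5,fy=3.5,interpolation=cv2.INTER_CUBIC))
a=cv2.imread('pics/scene0.png')
cv2.imwrite('pics/sceneblk.png',cv2.resize(a[130:260,320:440],None,fx=4.5,fy=4.5,interpolation=cv2.INTER_CUBIC))
E
```

```text
side mat 3881 ((535.5939331054688, 54.16790008544922), (201.6272430419922, 230.1072998046875), 88.37433624267578)
side roof 1202 ((528.4033203125, -254.7750701904297), (170.6146697998047, 184.51016235351562), 77.78563690185547)
side blocktop 1022 ((564.6050415039062, 342.09515380859375), (161.31773376464844, 244.89279174804688), 58.72647476196289)
side hi [179 200  15  18 208] mean [0.6325 0.2255 0.1697] zmax 0.18034824900853036 col [74.5817 32.2115 78.5673]
 208 ((638.860595703125, 220.15184020996094), (29.356502532958984, 27.548385620117188), 81.89733123779297)
side hi [150 210  17  18 225] mean [0.6557 0.2909 0.1704] zmax 0.18060940063652559 col [149.4889  70.3378  81.6578]
 225 ((662.605224609375, 286.5224914550781), (27.064645767211914, 28.609786987304688), 77.44381713867188)
side hi [126 230  17  20 238] mean [0.6414 0.374  0.1708] zmax 0.18062849307760784 col [153.937   72.0462  85.3866]
 238 ((648.6986083984375, 370.1982421875), (26.888696670532227, 28.193836212158203), 70.79289245605469)
side hi [178 230  16  22 275] mean [0.5479 0.32   0.1739] zmax 0.18599242617359726 col [
[... 749 characters left out ...]
6, 18.281108856201172), 26.87484359741211)
side mid [180 254  16  16 159] mean [0.5459 0.3219 0.1162] zmax 0.1299116362266544 col [87.2642 62.1887 32.5849]
 159 ((551.07080078125, 322.4365234375), (33.78642272949219, 19.97154998779297), 23.107587814331055)
side mid [197 273  23  21 229] mean [0.4567 0.3607 0.1204] zmax 0.12997147813537338 col [103.5066  74.5066  38.3974]
 229 ((463.887939453125, 351.18731689453125), (45.01405334472656, 31.14000701904297), 54.46168518066406)Traceback (most recent call last):
  File "<stdin>", line 13, in <module>
    return _wrapfunc(a, 'argmax', axis=axis, out=out, **kwds)
    return bound(*args, **kwds)
ValueError: attempt to get argmax of an empty sequence
```

View pics/sideblk.png

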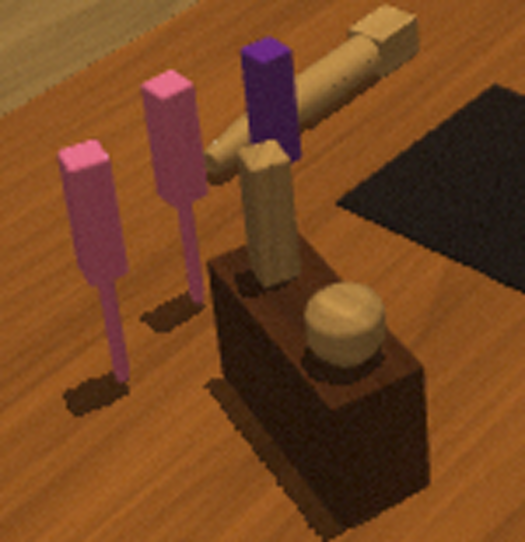

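View pics/sceneblk.png

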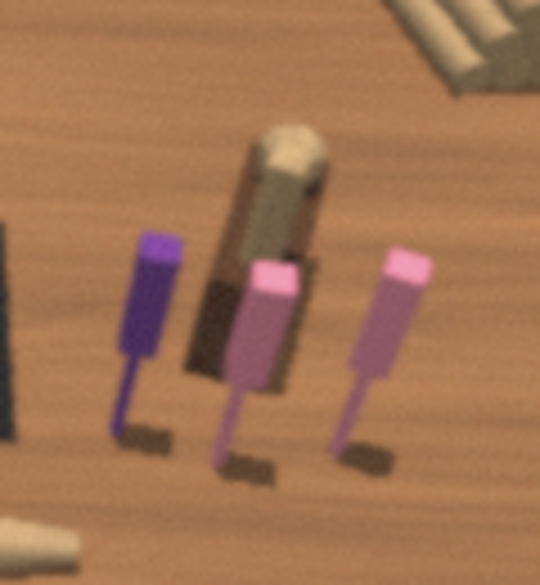

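Pin handle is near (0.553, 0.315) and the gauge near (0.464, 0.35). I'll refine the pin, block, press and hole estimates before moving.

```bash
python3 - <<'E'
import numpy as np, cv2
np.set_printoptions(precision=4,suppress=True)
D={n:np.load(f'/tmp/{n}0.npz') for n in('side','scene')}
def rect(p,l):
    r=cv2.minAreaRect((p[:,:2]*1000).astype(np.float32)); print(l,len(p),np.array(r[0]),np.array(r[1]),round(r[2],1))
for n in D:
    w=D[n]['W'];c=D[n]['c'].astype(int);z=w[...,2];x=w[...,0];y=w[...,1]
    m=(z<.015)&(c.max(-1)<60)&(x>.4)&(x<.68)&(y>-.08)&(y<.2)
    if m.sum()>20: rect(w[m],n+' mat'); print(c[m].mean(0))
    m=(abs(z-.126)<.005)&(x>.38)&(x<.72)&(y>-.42)&(y<-.1)
    rect(w[m],n+' roof')
    m=(abs(z-.095)<.005)&(x>.35)&(x<.63)&(y>.25)&(y<.43)&(c.max(-1)<100); 
    if m.sum()>5: rect(w[m],n+' block')
    # press face planes
    m=(z>.035)&(z<.11)&(x>.38)&(x<.72)&(y>-.42)&(y<-.1)
    p=w[m]
    for k in range(3):
        if len(p)<60: break
        best=None; rng=np.random.default_rng(0)
        for _ in range(300):
            a=p[rng.choice(len(p),2,False),:2]; d=a[1]-a[0]; L=np.linalg.norm(d)
            if L<.03: continue
            nn=np.array([-d[1],d[0]])/L; e=abs((p[:,:2]-a[0])@nn)<.002
            if best is None or e.sum()>best.sum(): best=e
        q=p[best]; mu=q.mean(0)[:2]; u,s,vt=np.linalg.svd(q[:,:2]-mu); print(n,'face',best.sum(),mu,'normal',vt[1],'ang',np.degrees(np.arctan2(vt[1,1],vt[1,0])), 'span',np.ptp((q[:,:2]-mu)@vt[0])); p=p[~best]
# pin side faces in side view
w=D['side']['W'][252-22:272,176:200].reshape(-1,3); 
w=w[(w[:,2]>.1)&(w[:,2]<.182)&(w[:,0]>.52)&(w[:,0]<.59)]
rect(w,'pin')
w2=w[w[:,2]<.175]; print(np.median(w2,0))
top=D['side']['W'][225:240,176:200].reshape(-1,3); top=top[(top[:,2]>.182)&(top[:,2]<.19)&(top[:,0]<.6)]; rect(top,'pintop'); print(top.mean(0))
# scene press dark boss region
E
python3 - <<'E'
import cv2
a=cv2.imread('pics/side0.png')
cv2.imwrite('pics/sidepress.png',cv2.resize(a[130:220,270:375],None,fx=6,fy=6,interpolation=cv2.INTER_CUBIC))
E
```

```text
side mat 3975 [536.7245  53.2996] [203.2991 232.4168] 88.4
[34.1668 25.9769 20.1258]
side roof 1185 [ 528.1381 -256.0001] [173.1215 184.5101] 77.8
side block 963 [512.9358 330.3547] [ 60.9415 163.9532] 69.6
side face 659 [ 0.4411 -0.2345] normal [ 0.9776 -0.2106] ang -12.156670755465116 span 0.17714107463473433
side face 571 [ 0.5437 -0.1746] normal [0.2156 0.9765] ang 77.54754936610193 span 0.17744779782955708
side face 158 [ 0.5421 -0.171 ] normal [-0.2174 -0.9761] ang -102.55483705030632 span 0.17341667903662206
scene mat 2586 [542.6217  51.9542] [190.4411 221.9383] 88.4
[48.9629 47.8252 46.5039]
scene roof 1406 [ 530.2689 -260.0485] [172.8002 184.3848] 77.9
scene block 62 [527.2177 326.7621] [ 54.2186 141.108 ] 67.7
scene face 674 [ 0.6183 -0.2755] normal [-0.9772  0.2122] ang 167.74685523109622 span 0.17214931102354492
scene face 272 [ 0.5637 -0.1798] normal [0.2118 0.9773] ang 77.77187536296135 span 0.18340050183449705
scene face 80 [ 0.6139 -0.2821] normal [ 0.9771 -0.2127] ang -12.280021760649364 span 0.1657857297329705
pin 459 [551.0399 322.3326] [33.7489 20.1259] 23.7
[0.5458 0.322  0.1389]
pintop 85 [555.3958 314.365 ] [24.4102 26.4005] 61.5
[0.5542 0.3153 0.1837]
```

View pics/sidepress.png

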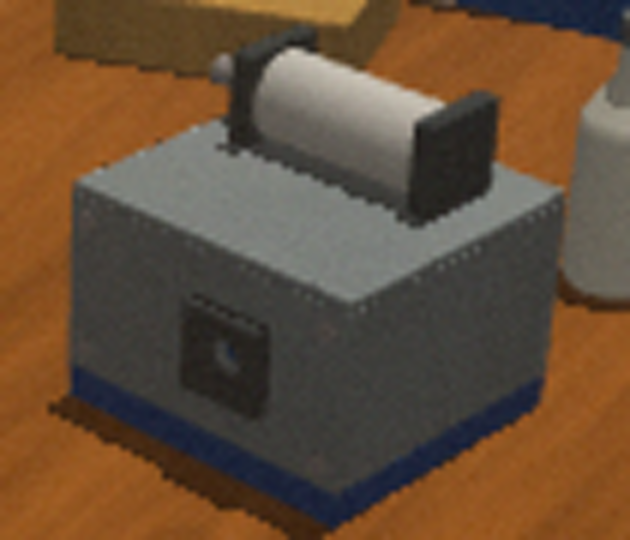

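```bash
python3 -m creep '[[[0,0,0,-0.026,-0.029,-0.004,0.06],[0,0,0,-0.026,-0.029,-0.004,0.06],[0,0,0,-0.026,-0.029,-0.004,0.06],[0,0,0,-0.026,-0.029,-0.004,0.06],[0,0,0,-0.026,-0.029,-0.004,0.06],[0,0,0,-0.026,-0.029,-0.004,0.06],[0,0,0,-0.026,-0.029,-0.004,0.06],[0,0,0,-0.026,-0.029,-0.004,0.06],[0,0,0,-0.026,-0.029,-0.004,0.06],[0,0,0,-0.026,-0.029,-0.004,0.06]]]' 60
cat >> h.py <<'E'
from scipy.spatial.transform import Rotation as Ro
def pose():
    o=get_obs(); q=o['tool_rot']; return np.array(o['eef_pos']),Ro.from_quat([q[1],q[2],q[3],q[0]]),o
def target(az,tilt):  # tool x at azimuth az, tilt about tool x (deg)
    a=np.radians(az); x=np.array([np.cos(a),np.sin(a),0]); z=np.array([0,0,-1.]); y=np.cross(z,x)
    return Ro.from_matrix(np.stack([x,y,z],1))*Ro.from_rotvec([np.radians(tilt),0,0])
def plan(pos,az,tilt,grasp=None):
    p,R,o=pose(); T=target(az,tilt)
    if grasp is not None: pos=np.array(pos)-T.apply([0,0,grasp])
    d=np.array(pos)-p
    print('tcp',p.round(4),'tgt',np.round(pos,4),'| turn(tool)',(R.inv()*T).as_rotvec().round(4),'| shift in cur tool',R.inv().apply(d).round(4),'| in tgt tool',T.inv().apply(d).round(4),'t',round(o['t'],2),'q',o['q'].round(2),'F',o['contact_force'].round(1),'w',round(o['gripper_width'],3))
E
python3 - <<'E'
from h import *
c=cam('side'); d=np.array([(307.8-c['cx'])/c['f'],(188.3-c['cy'])/c['f'],1]); o=-c['R'].T@c['t']; d=c['R'].T@d
print('hole@z.07',o+d*(0.07-o[2])/d[2])
W=np.load('/tmp/side0.npz')['W']; print(W[180:197:4,302:314:3].round(3).tolist())
plan([.50,.10,.36],-20.6,0)
E
```

```text
t: 0.98
eef_pos: [0.4349, -0.2514, 0.3389]
tool_rot: [0.002, 0.836, -0.549, -0.004]
contact_force: [1.2, -0.0, 0.1]
gripper_width: 0.704
hole@z.07 [ 0.52755383 -0.1700492   0.07      ]
[[[0.544, -0.162, 0.096], [0.541, -0.175, 0.091], [0.528, -0.17, 0.098], [0.517, -0.167, 0.102]], [[0.545, -0.165, 0.081], [0.534, -0.163, 0.086], [0.522, -0.159, 0.091], [0.513, -0.161, 0.093]], [[0.543, -0.162, 0.07], [0.538, -0.172, 0.067], [0.568, -0.249, 0.021], [0.51, -0.155, 0.084]], [[0.543, -0.165, 0.055], [0.532, -0.163, 0.06], [0.526, -0.169, 0.059], [0.51, -0.158, 0.069]], [[0.548, -0.174, 0.035], [0.532, -0.164, 0.046], [0.519, -0.158, 0.052], [0.509, -0.157, 0.056]]]
tcp [ 0.4393 -0.2429  0.3398] tgt [0.5  0.1  0.36] | turn(tool) [ 0.0014  0.0076 -0.7927] | shift in cur tool [-0.2888 -0.1947 -0.0191] | in tgt tool [-0.0639 -0.3423 -0.0202] t 1.03 q [ 0.54  0.17 -0.18  1.9   0.03  1.08 -0.8 ] F [2.  7.6 0.1] w 0.704
```

```bash
python3 -m creep '[[[0,0,0,-0.032,-0.021,-0.003,0.06],[0,0,0,-0.032,-0.021,-0.003,0.06],[0,0,0,-0.032,-0.021,-0.003,0.06],[0,0,0,-0.032,-0.021,-0.003,0.06],[0,0,0,-0.032,-0.021,-0.003,0.06],[0,0,0,-0.032,-0.021,-0.003,0.06],[0,0,0,-0.032,-0.021,-0.003,0.06],[0,0,0,-0.032,-0.021,-0.003,0.06],[0,0,-0.1,0,0,0,0.06],[0,0,-0.1,0,0,0,0.06],[0,0,-0.1,0,0,0,0.06],[0,0,-0.1,0,0,0,0.06],[0,0,-0.1,0,0,0,0.06],[0,0,-0.1,0,0,0,0.06],[0,0,-0.1,0,0,0,0.06],[0,0,-0.1,0,0,0,0.06]]]'
python3 -c "
from h import *
plan([.555,.3145,.158],-20.6,60,.2)"
```

```text
t: 2.37
eef_pos: [0.4867, 0.071, 0.3637]
tool_rot: [-0.002, 0.988, -0.152, -0.004]
contact_force: [-0.1, 0.2, 0.2]
gripper_width: 0.703
tcp [0.4867 0.071  0.3637] tgt [0.4941 0.1524 0.258 ] | turn(tool) [1.044  0.0356 0.044 ] | shift in cur tool [-0.0166 -0.0795  0.1061] | in tgt tool [-0.0217  0.0521  0.121 ] t 2.37 q [ 0.2   0.16 -0.52  1.88  0.08  1.13 -0.65] F [-0.1  0.2  0.2] w 0.703
```

```bash
python3 -m creep '[[[0.116,0.004,0.005,0,0,0,0.06],[0.116,0.004,0.005,0,0,0,0.06],[0.116,0.004,0.005,0,0,0,0.06],[0.116,0.004,0.005,0,0,0,0.06],[0.116,0.004,0.005,0,0,0,0.06],[0.116,0.004,0.005,0,0,0,0.06],[0.116,0.004,0.005,0,0,0,0.06],[0.116,0.004,0.005,0,0,0,0.06],[0.116,0.004,0.005,0,0,0,0.06],[0,0,0,0,0,0,0.06]]]'
python3 -c "
from h import *
plan([.555,.3145,.158],-20.6,60,.15)"
```

```text
t: 3.2
eef_pos: [0.4899, 0.0678, 0.3658]
tool_rot: [-0.51, 0.841, -0.151, 0.103]
contact_force: [-0.3, -0.6, -0.4]
gripper_width: 0.704
tcp [0.4899 0.0678 0.3658] tgt [0.5093 0.1929 0.233 ] | turn(tool) [-0.0467 -0.0154  0.0136] | shift in cur tool [-0.0293  0.0607  0.1707] | in tgt tool [-0.0258  0.053   0.1737] t 3.2 q [ 0.69  0.22 -0.55  2.16 -1.26  1.01  0.67] F [-0.3 -0.6 -0.4] w 0.704
```

```bash
python3 -m creep '[[[-0.01,-0.003,0.003,-0.006,0.012,0.034,0.06],[-0.01,-0.003,0.003,-0.006,0.012,0.034,0.06],[-0.01,-0.003,0.003,-0.006,0.012,0.034,0.06],[-0.01,-0.003,0.003,-0.006,0.012,0.034,0.06],[-0.01,-0.003,0.003,-0.005,0.012,0.034,0.06],[0,0,0,0,0,0,0.06]]]'
python3 - <<'E'
from h import *
plan([.555,.3145,.158],-20.6,60,.15)
for n in ['side','wrist']: save(cam(n),n+'1.png')
E
```

```text
t: 3.7
eef_pos: [0.5134, 0.1852, 0.2261]
tool_rot: [-0.483, 0.856, -0.163, 0.091]
contact_force: [-0.2, -1.4, -2.0]
gripper_width: 0.699
tcp [0.5134 0.1852 0.2261] tgt [0.5093 0.1929 0.233 ] | turn(tool) [ 0.0205 -0.0133 -0.0087] | shift in cur tool [-0.0067 -0.0088  0.0012] | in tgt tool [-0.0066 -0.0089  0.0015] t 3.7 q [ 0.8   0.71 -1.12  2.21 -1.35  0.28  0.86] F [-0.2 -1.4 -2. ] w 0.699
```

View pics/side1.png

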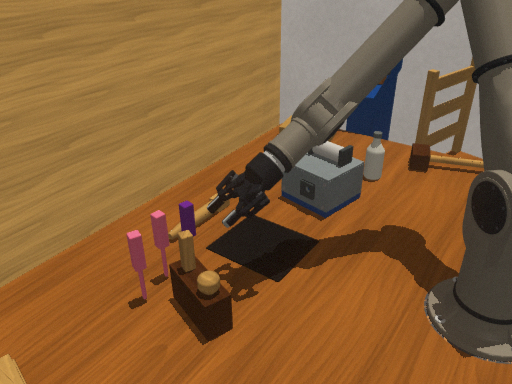

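View pics/wrist1.png

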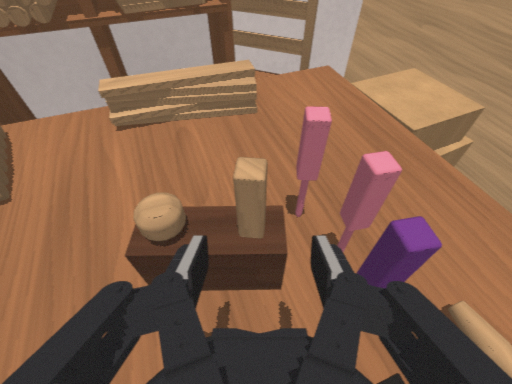

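The wrist view shows the pin handle standing between the open jaws (255,195), with the gauge clear at the left and the purple decoy at the right. Two joints (5 and 6) are near their limits, so I'll reduce the tilt to about 47°.

```bash
python3 -m creep '[[[-0.07,0,0,-0.002,0,0,0.06],[-0.07,0,0,-0.002,0,0,0.06],[-0.07,-0.005,-0.003,-0.002,0,0,0.06],[0,0,0,0,0,0,0.06]]]'
python3 - <<'E'
from h import *
plan([.555,.3145,.158],-20.6,47,.13)
W=cloud(cam('wrist')); w=W[150:250,225:275].reshape(-1,3); z=w[:,2]
k=(z>.105)&(z<.18)&(np.hypot(w[:,0]-.555,w[:,1]-.315)<.035); print(cv2.minAreaRect((w[k][:,:2]*1000).astype(np.float32)),w[k].mean(0),k.sum())
k=(abs(z-.185)<.004)&(np.hypot(w[:,0]-.555,w[:,1]-.315)<.035); print(cv2.minAreaRect((w[k][:,:2]*1000).astype(np.float32)),w[k].mean(0),k.sum())
E
```

```text
t: 4.13
eef_pos: [0.5124, 0.1819, 0.2418]
tool_rot: [-0.384, 0.904, -0.166, 0.085]
contact_force: [0.2, 1.4, 0.6]
gripper_width: 0.703
tcp [0.5124 0.1819 0.2418] tgt [0.5215 0.2255 0.2467] | turn(tool) [ 0.0129 -0.0284  0.0091] | shift in cur tool [-0.0073 -0.0341  0.0282] | in tgt tool [-0.0068 -0.0336  0.0289] t 4.13 q [ 0.53  0.43 -0.82  2.17 -1.1   0.39  0.44] F [0.2 1.4 0.6] w 0.703
((558.2516479492188, 304.14788818359375), (32.211669921875, 16.74110984802246), 8.101110458374023) [0.55259551 0.30189596 0.14757404] 1275
((552.742431640625, 302.06414794921875), (4.215823173522949, 25.33897590637207), 70.0145263671875) [0.55374827 0.30163522 0.18329331] 139
```

```bash
python3 -m creep '[[[0.003,-0.007,0.002,-0.001,-0.011,0.009,0.06],[0.003,-0.007,0.002,-0.001,-0.011,0.009,0.06],[0.003,-0.007,0.002,-0.001,-0.012,0.009,0.06],[0,0,0,0,0,0,0.06]]]'
python3 - <<'E'
from h import *
plan([.5565,.314,.158],-20.6,47,.06)
save(cam('wrist'),'wrist2.png')
E
```

```text
t: 4.52
eef_pos: [0.5277, 0.2199, 0.2571]
tool_rot: [-0.389, 0.903, -0.16, 0.088]
contact_force: [-0.6, 0.8, -0.1]
gripper_width: 0.701
tcp [0.5277 0.2199 0.2571] tgt [0.5411 0.2729 0.1989] | turn(tool) [-0.     -0.028   0.0203] | shift in cur tool [-0.0084  0.0054  0.0792] | in tgt tool [-0.0061  0.0055  0.0795] t 4.52 q [ 0.45  0.42 -0.82  2.13 -1.09  0.37  0.37] F [-0.6  0.8 -0.1] w 0.701
```

View pics/wrist2.png

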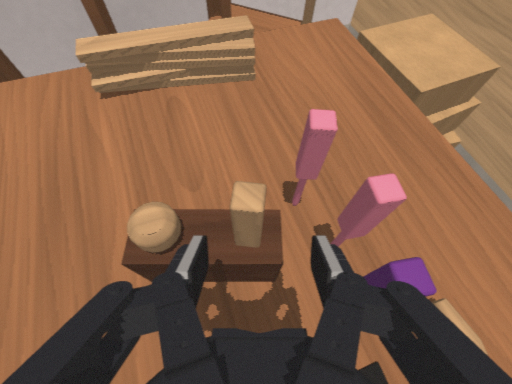

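```bash
python3 -m creep '[[[0,-0.005,0.004,-0.0015,0.001,0.016,0.06],[0,-0.005,0.004,-0.0015,0.001,0.016,0.06],[0,-0.005,0.004,-0.0015,0.001,0.016,0.06],[0,-0.005,0.004,-0.001,0.001,0.016,0.06],[0,-0.004,0.003,-0.001,0.001,0.013,0.06],[0,0,0,0,0,0,0.06]]]'
python3 - <<'E'
from h import *
plan([.5565,.314,.158],-20.6,47,.06)
save(cam('wrist'),'wrist3.png')
save(cam('side'),'side3.png')
E
```

```text
t: 5.07
eef_pos: [0.5451, 0.259, 0.2018]
tool_rot: [-0.389, 0.902, -0.168, 0.083]
contact_force: [0.2, -0.0, 0.3]
gripper_width: 0.703
tcp [0.5451 0.259  0.2018] tgt [0.5411 0.2729 0.1989] | turn(tool) [ 0.0028 -0.0248  0.0029] | shift in cur tool [-0.0089 -0.0059  0.0102] | in tgt tool [-0.0087 -0.0058  0.0104] t 5.07 q [ 0.38  0.59 -0.86  2.1  -1.18  0.19  0.5 ] F [ 0.2 -0.   0.3] w 0.703
```

View pics/wrist3.png

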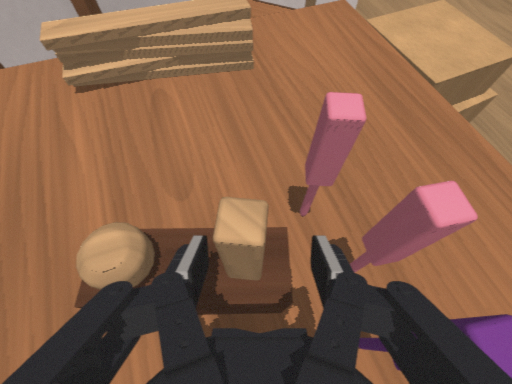

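View pics/side3.png

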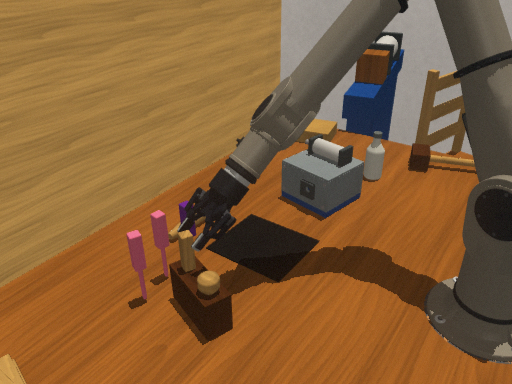

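Joint 6 is at its lower limit (0.19), so I'll go to a tilt of about 35°.

```bash
python3 -m creep '[[[-0.08,-0.008,0,-0.003,-0.003,0,0.06],[-0.08,-0.008,0,-0.003,-0.003,0,0.06],[-0.05,-0.008,0.003,-0.003,-0.003,0,0.06],[0,0,0,0,0,0,0.06]]]'
python3 - <<'E'
from h import *
plan([.5565,.314,.158],-20.6,35,.06)
E
```

```text
t: 5.5
eef_pos: [0.5419, 0.2573, 0.208]
tool_rot: [-0.308, 0.933, -0.179, 0.058]
contact_force: [-0.5, 1.1, 0.8]
gripper_width: 0.699
tcp [0.5419 0.2573 0.208 ] tgt [0.5444 0.2818 0.2071] | turn(tool) [-0.0276 -0.0091 -0.0161] | shift in cur tool [-0.0067 -0.0184  0.0148] | in tgt tool [-0.0063 -0.0189  0.0143] t 5.5 q [-0.01  0.43 -0.42  2.07 -0.92  0.37  0.08] F [-0.5  1.1  0.8] w 0.699
```

```bash
python3 -m creep '[[[-0.009,-0.003,-0.005,-0.002,-0.007,0.005,0.06],[-0.009,-0.003,-0.005,-0.002,-0.007,0.006,0.06],[-0.009,-0.003,-0.005,-0.002,-0.006,0.006,0.06],[0,0,0,0,0,0,0.06]]]'
python3 - <<'E'
from h import *
plan([.5565,.314,.158],-20.6,35,.06)
save(cam('wrist'),'wrist4.png')
E
```

```text
t: 5.83
eef_pos: [0.5465, 0.2813, 0.21]
tool_rot: [-0.298, 0.938, -0.17, 0.058]
contact_force: [-0.5, 1.1, 0.2]
gripper_width: 0.701
tcp [0.5465 0.2813 0.21  ] tgt [0.5444 0.2818 0.2071] | turn(tool) [-0.0057 -0.0073  0.004 ] | shift in cur tool [-0.0021  0.0019  0.0022] | in tgt tool [-0.0021  0.0019  0.0022] t 5.83 q [-0.11  0.43 -0.37  2.04 -0.85  0.37 -0.01] F [-0.5  1.1  0.2] w 0.701
```

View pics/wrist4.png

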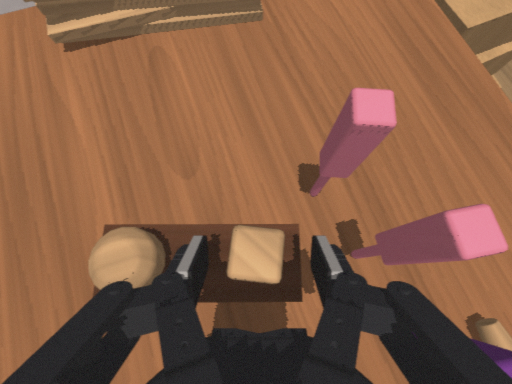

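Jaws straddle the handle centrally, with the handle at about (257,255). Closing now.

```bash
python3 -m creep '[[[0,0,0,-0.002,0.002,0.002,0.06],[0,0,0,0,0,0,0],[0,0,0,0,0,0,0],[0,0,0,0,0,0,0],[0,0,0,0,0,0,0],[0,0,0,0,0,0,0],[0,0,0,0,0,0,0]]]' 80
python3 - <<'E'
from h import *
plan([.5565,.314,.288],-20.6,35,.06)
E
```

```text
t: 6.47
eef_pos: [0.5444, 0.275, 0.2064]
tool_rot: [-0.298, 0.937, -0.173, 0.059]
contact_force: [-0.2, 2.5, -0.1]
gripper_width: 0.293
tcp [0.5444 0.275  0.2064] tgt [0.5444 0.2818 0.3371] | turn(tool) [-0.0072 -0.0102 -0.0031] | shift in cur tool [-0.0016 -0.081  -0.1029] | in tgt tool [-0.0024 -0.0802 -0.1035] t 6.47 q [-0.09  0.43 -0.38  2.05 -0.87  0.36  0.01] F [-0.2  2.5 -0.1] w 0.293
```

```bash
python3 -m creep '[[[0,0,0,0,-0.008,-0.0115,0],[0,0,0,0,-0.008,-0.0115,0],[0,0,0,0,-0.008,-0.0115,0],[0,0,0,0,-0.008,-0.0115,0]]]'
python3 - <<'E'
from h import *
plan([.5444,.275,.30],-20.6,35)
save(cam('side'),'side5.png')
E
```

```text
t: 6.8
eef_pos: [0.5428, 0.2739, 0.2591]
tool_rot: [-0.296, 0.937, -0.175, 0.056]
contact_force: [2.6, 3.7, -4.2]
gripper_width: 0.292
tcp [0.5428 0.2739 0.2591] tgt [0.5444 0.275  0.3   ] | turn(tool) [-0.0022 -0.0066 -0.0068] | shift in cur tool [ 0.0011 -0.0249 -0.0325] | in tgt tool [ 0.0011 -0.0248 -0.0326] t 6.8 q [-0.15  0.34 -0.29  2.02 -0.78  0.47 -0.13] F [ 2.6  3.7 -4.2] w 0.292
```

View pics/side5.png

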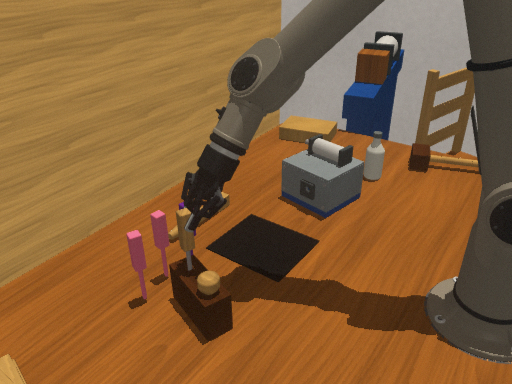

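The pin is rising out of the block, with the shank visible at (189,260). Continuing up.

```bash
python3 -m creep '[[[0,0,0,0,-0.0085,-0.0115,0],[0,0,0,0,-0.0085,-0.0115,0],[0,0,0,0,-0.0085,-0.0115,0],[0,0,0,0,-0.0085,-0.0115,0],[0,0,0,0,-0.0085,-0.0115,0],[0,0,0,0,-0.0085,-0.0115,0],[0,0,0,0,-0.0085,-0.0115,0],[0,0,0,0,0,0,0]]]'
python3 - <<'E'
from h import *
plan([.50,.16,.33],-20.6,0)
save(cam('side'),'side6.png')
E
```

```text
t: 7.52
eef_pos: [0.5421, 0.2747, 0.3599]
tool_rot: [-0.294, 0.938, -0.174, 0.055]
contact_force: [0.1, -0.2, -1.3]
gripper_width: 0.292
tcp [0.5421 0.2747 0.3599] tgt [0.5  0.16 0.33] | turn(tool) [-0.608  -0.0037 -0.0073] | shift in cur tool [ 0.0019  0.1174 -0.0453] | in tgt tool [0.0009 0.1222 0.0299] t 7.52 q [-0.22  0.2  -0.21  1.92 -0.63  0.67 -0.34] F [ 0.1 -0.2 -1.3] w 0.292
```

View pics/side6.png

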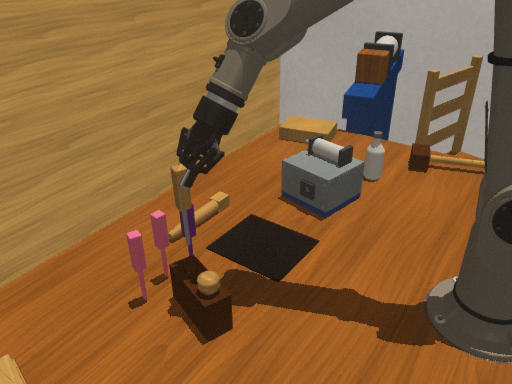

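```bash
python3 -m creep '[[[-0.115,0,0,0,0.01,0,0],[-0.115,0,0,0,0.01,0,0],[-0.115,0,0,0,0.01,0,0],[-0.115,0,0,0,0.01,0,0],[-0.115,0,0,0,0.01,0,0],[-0.115,0,0,0,0.01,0,0],[-0.115,0,0,0,0.01,0,0],[-0.115,0,0,0,0.01,0,0],[-0.115,0,0,0,0.01,0,0],[-0.115,0,0,0,0.01,0,0],[0,0,0,0,0,0,0]]]'
python3 - <<'E'
from h import *
plan([.551,.116,.10],-20.6,-50,.063)
save(cam('side'),'side7.png')
E
```

```text
t: 8.48
eef_pos: [0.5013, 0.1782, 0.3338]
tool_rot: [0.295, 0.938, -0.172, -0.063]
contact_force: [-0.2, 1.3, -2.9]
gripper_width: 0.289
tcp [0.5013 0.1782 0.3338] tgt [0.568  0.1612 0.1405] | turn(tool) [-0.2593  0.0181  0.0061] | shift in cur tool [ 0.0717 -0.1172  0.1524] | in tgt tool [ 0.0684 -0.1529  0.1185] t 8.48 q [-0.62  0.43  0.01  1.66  0.31  1.58 -1.05] F [-0.2  1.3 -2.9] w 0.289
```

View pics/side7.png

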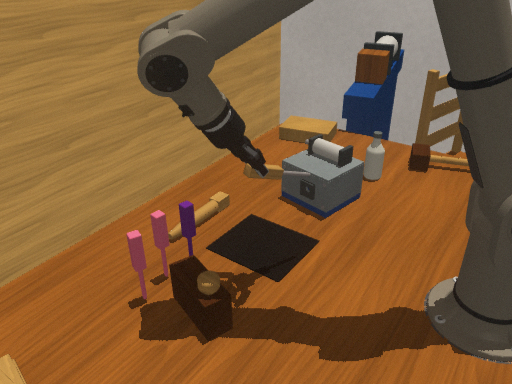

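The pin is now about 20° off level, tip toward the press, near (278,172) in the side view. Turning the rest of the way while moving over the mat.

```bash
python3 -m creep '[[[-0.065,0.004,0,0.012,-0.01,0.012,0],[-0.065,0.004,0,0.012,-0.01,0.012,0],[-0.065,0.004,0,0.012,-0.01,0.012,0],[-0.065,0.004,0,0.012,-0.01,0.012,0],[0,0,0,0.012,-0.01,0.012,0],[0,0,0,0.012,-0.01,0.012,0],[0,0,0,0,0,0,0]]]'
python3 - <<'E'
from h import *
plan([.551,.116,.06],-20.6,-50,.063)
c=cam('scene');save(c,'scene8.png');
E
```

```text
t: 9.12
eef_pos: [0.5685, 0.1482, 0.2295]
tool_rot: [0.401, 0.899, -0.158, -0.079]
contact_force: [0.9, -0.3, -1.5]
gripper_width: 0.295
tcp [0.5685 0.1482 0.2295] tgt [0.568  0.1612 0.1005] | turn(tool) [-0.0303  0.0059  0.0151] | shift in cur tool [-0.003  -0.1044  0.077 ] | in tgt tool [-0.005  -0.1066  0.0737] t 9.12 q [-0.6   0.7   0.06  1.57  0.44  1.59 -1.04] F [ 0.9 -0.3 -1.5] w 0.295
```

View pics/scene8.png

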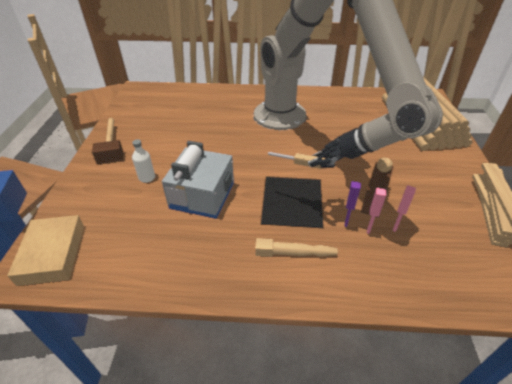

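I'll set it down further left in x so the wrist stays away from the purple decoy.

Run:
```python
from h import *
plan([.481,.066,.187],-20.6,-48,.063)
plan([.481,.066,.05],-20.6,-48,.063)
```

```text
tcp [0.568  0.1488 0.2311] tgt [0.4975 0.1098 0.2292] | turn(tool) [0.0042 0.0062 0.0147] | shift in cur tool [-0.0526  0.0386  0.0473] | in tgt tool [-0.0523  0.0396  0.0468] t 9.17 q [-0.6   0.7   0.06  1.57  0.44  1.59 -1.04] F [-0.4 -0.6 -2.3] w 0.292
tcp [0.568  0.1488 0.2311] tgt [0.4975 0.1098 0.0922] | turn(tool) [0.0042 0.0062 0.0147] | shift in cur tool [-0.0505 -0.0636  0.1386] | in tgt tool [-0.0523 -0.0622  0.1385] t 9.17 q [-0.6   0.7   0.06  1.57  0.44  1.59 -1.04] F [-0.4 -0.6 -2.3] w 0.292
```

```bash
python3 -m creep '[[[0,0,0.003,-0.0105,0.008,0.0095,0],[0,0,0.003,-0.0105,0.008,0.0095,0],[0,0,0.003,-0.0105,0.008,0.0095,0],[0,0,0.003,-0.0105,0.008,0.0095,0],[0,0,0.003,-0.0105,0.008,0.0095,0],[0,0,0,0,-0.013,0.0115,0],[0,0,0,0,-0.013,0.0115,0],[0,0,0,0,-0.013,0.0115,0],[0,0,0,0,-0.013,0.0115,0],[0,0,0,0,0,0,0]]]'
python3 - <<'E'
from h import *
plan([.481,.066,.04],-20.6,-48,.063)
c=cam('scene');save(c,'scene9.png'); c=cam('side');save(c,'side9.png');
E
```

```text
t: 10.0
eef_pos: [0.4925, 0.1151, 0.1665]
tool_rot: [0.381, 0.906, -0.168, -0.072]
contact_force: [-0.9, -0.6, -1.9]
gripper_width: 0.293
tcp [0.4925 0.1151 0.1665] tgt [0.4975 0.1098 0.0822] | turn(tool) [-0.0426  0.0072 -0.0046] | shift in cur tool [ 0.0067 -0.0581  0.0613] | in tgt tool [ 0.0065 -0.0606  0.0588] t 10.0 q [-0.6   0.66  0.04  1.82  0.43  1.36 -1.17] F [-0.9 -0.6 -1.9] w 0.293
```

View pics/scene9.png

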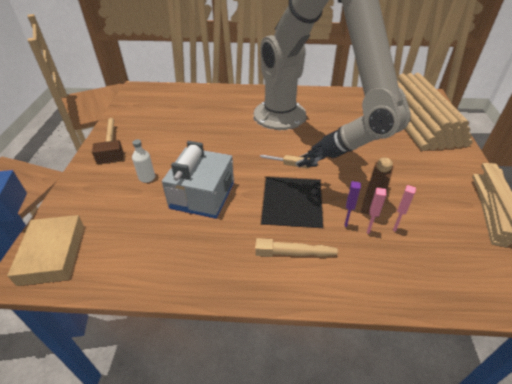

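View pics/side9.png

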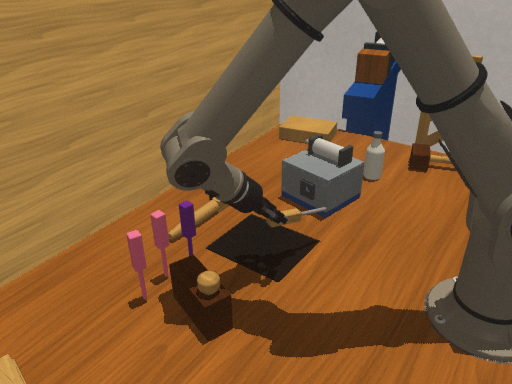

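Run:
```python
from h import *
P=[]
for n in ['scene','side']:
    w=cloud(cam(n)).reshape(-1,3); w=w[np.isfinite(w[:,0])]; w=w[(w[:,2]>.195)&(w[:,0]>.35)&(w[:,0]<.8)&(w[:,1]>.05)&(w[:,1]<.6)]; P.append(w)
P=np.vstack(P)
for nm,x,y,h in [('gauge',.464,.350,.137),('purple',.639,.22,.18),('pink',.662,.287,.18),('block',.513,.33,.095),('hole2',.555,.315,.095)]:
    k=np.hypot(P[:,0]-x,P[:,1]-y)<.05
    print(nm,k.sum(),P[k][:,2].min() if k.any() else None)
# pin location
c=cam('scene');w=cloud(c);z=w[...,2];m=(z>.05)&(z<.18)&(w[...,0]>.4)&(w[...,0]<.52)&(w[...,1]>-.15)&(w[...,1]<.12)
p=w[m];print(m.sum(),p[p[:,1]<0.0].mean(0))
k=p[p[:,1]<.09]; u,s,vt=np.linalg.svd(k-k.mean(0)); print(k.mean(0),vt[0],s,k[np.argmin(k[:,1])])
```

```text
gauge 1 0.4050528688729867
purple 54 0.31714677792600093
pink 115 0.3255125421589282
block 3105 0.2908420051750322
hole2 3036 0.27520930230247237
369 [ 0.43783976 -0.0308804   0.106772  ]
[0.47185286 0.03736965 0.12549843] [0.44064786 0.85541882 0.27219131] [0.78730514 0.19208565 0.15249876] [ 0.42248557 -0.06385951  0.09633109]
```

```bash
python3 -m creep '[[[-0.1,0.003,0,0,-0.01,0.01,0],[-0.1,0.003,0,0,-0.01,0.01,0],[-0.03,0,0,0,-0.01,0.009,0],[0,0,0,0,0,0,0]]]'
python3 - <<'E'
from h import *
plan([.481,.066,.04],-20.6,-58,.063)
c=cam('scene');save(c,'scene10.png');w=cloud(c);z=w[...,2];m=(z>.03)&(z<.18)&(w[...,0]>.4)&(w[...,0]<.52)&(w[...,1]>-.15)&(w[...,1]<.12)
p=w[m]
k=p[p[:,1]<.02]; u,s,vt=np.linalg.svd(k-k.mean(0)); print(k.mean(0),vt[0],s,k[np.argmin(k[:,1])])
cv2.imwrite('pics/sc10c.png',cv2.resize(c['color'][110:240,240:360,::-1],None,fx=5,fy=4.5))
E
```

```text
t: 10.58
eef_pos: [0.4962, 0.1124, 0.1321]
tool_rot: [0.482, 0.857, -0.162, -0.083]
contact_force: [-0.4, 0.5, -1.6]
gripper_width: 0.287
tcp [0.4962 0.1124 0.1321] tgt [0.4998 0.116  0.0734] | turn(tool) [ 0.0107 -0.0022 -0.015 ] | shift in cur tool [ 0.0012 -0.0525  0.0266] | in tgt tool [ 0.0021 -0.0522  0.0271] t 10.58 q [-0.66  0.81  0.08  1.76  0.48  1.49 -1.23] F [-0.4  0.5 -1.6] w 0.287
[ 0.45064996 -0.01613563  0.10532313] [ 0.45519553  0.88960182 -0.0374918 ] [0.38259691 0.07207428 0.0485636 ] [ 0.417386   -0.07796517  0.1091758 ]
```

View pics/sc10c.png

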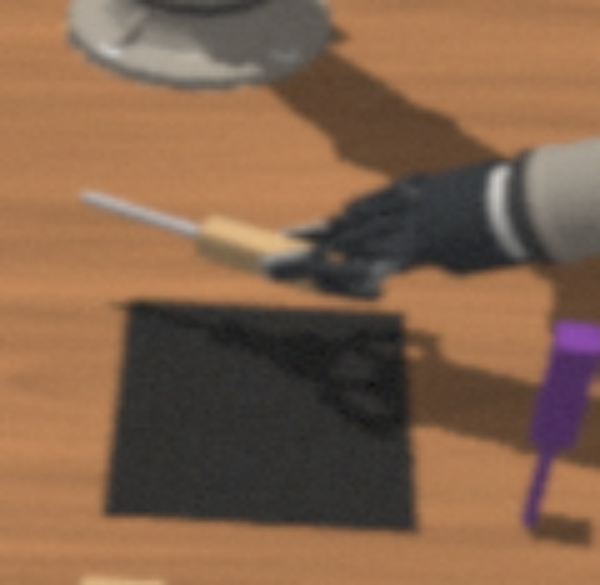

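```bash
python3 -m creep '[[[0,0,0,0.001,-0.0085,0.0053,0],[0,0,0,0.001,-0.0085,0.0053,0],[0,0,0,0.001,-0.0085,0.0053,0],[0,0,0,0.001,-0.0085,0.0053,0],[0,0,0,0.001,-0.0085,0.0053,0],[0,0,0,0,-0.0085,0.0053,0],[0,0,0,0,-0.005,0.003,0],[0,0,0,0,0,0,0]]]'
python3 - <<'E'
from h import *
plan([.481,.066,.02],-20.6,-58,.063)
c=cam('scene');w=cloud(c);z=w[...,2];m=(z>.015)&(z<.18)&(w[...,0]>.4)&(w[...,0]<.52)&(w[...,1]>-.15)&(w[...,1]<.12)
p=w[m]
k=p[p[:,1]<.02]; u,s,vt=np.linalg.svd(k-k.mean(0)); print(k.mean(0),vt[0],s,k[np.argmin(k[:,1])])
cv2.imwrite('pics/sc11c.png',cv2.resize(c['color'][110:240,240:360,::-1],None,fx=5,fy=4.5))
E
```

```text
t: 11.3
eef_pos: [0.5053, 0.1101, 0.065]
tool_rot: [0.477, 0.859, -0.165, -0.08]
contact_force: [0.1, -0.5, -1.6]
gripper_width: 0.293
tcp [0.5053 0.1101 0.065 ] tgt [0.4998 0.116  0.0534] | turn(tool) [-0.0024 -0.0028 -0.0215] | shift in cur tool [-0.0075 -0.0116  0.0031] | in tgt tool [-0.0072 -0.0117  0.0031] t 11.3 q [-0.64  0.92  0.08  1.73  0.48  1.4  -1.27] F [ 0.1 -0.5 -1.6] w 0.293
[ 0.46032056 -0.01682613  0.03711301] [ 0.45313471  0.89128314 -0.01683156] [0.38497889 0.07377381 0.04693218] [ 0.42847367 -0.08143515  0.03232218]
```

View pics/sc11c.png

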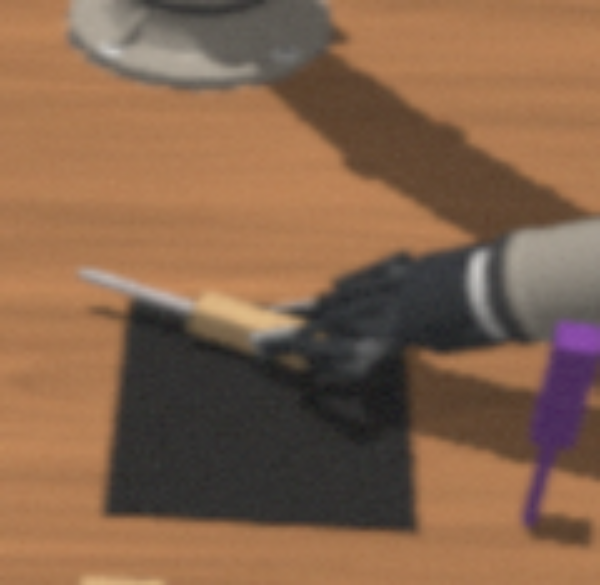

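```bash
python3 -m creep '[[[0,0,0,0,-0.005,0.003,0],[0,0,0,0,-0.0035,0.002,0],[0,0,0,0,0,0,0]]]'
python3 - <<'E'
from h import *
plan([.481,.066,.02],-20.6,-58,.063)
E
python3 -m creep '[[[0,0,0,0,0,0,0.03],[0,0,0,0,0,0,0.035],[0,0,0,0,0,0,0.04],[0,0,0,0,0,0,0.045],[0,0,0,0,0,0,0.05],[0,0,0,0,0,0,0.05]]]'
```

```text
t: 11.6
eef_pos: [0.5057, 0.11, 0.0565]
tool_rot: [0.478, 0.859, -0.165, -0.08]
contact_force: [-1.5, 0.7, 0.2]
gripper_width: 0.286
tcp [0.5057 0.11   0.0565] tgt [0.4998 0.116  0.0534] | turn(tool) [ 0.0008 -0.0026 -0.0225] | shift in cur tool [-0.0077 -0.0044 -0.0014] | in tgt tool [-0.0076 -0.0046 -0.0013] t 11.6 q [-0.64  0.94  0.08  1.73  0.48  1.39 -1.27] F [-1.5  0.7  0.2] w 0.286
t: 12.1
eef_pos: [0.5063, 0.11, 0.0573]
tool_rot: [0.478, 0.859, -0.166, -0.079]
contact_force: [0.9, 0.1, 0.2]
gripper_width: 0.582
```

```bash
python3 -m creep '[[[0,0,0,0,0.01,-0.008,0.05],[0,0,0,0,0.01,-0.008,0.05],[0,0,0,0,0.01,-0.008,0.05],[0,0,0,0,0.012,-0.01,0.05],[0,0,0,0,0.012,-0.01,0.05],[0,0,0,0,0.012,-0.01,0.05],[0,0,0,0,0.012,-0.01,0.05],[0,0,0,0,0.012,-0.01,0.05],[0,0,0,0,0.012,-0.01,0.05],[0,0,0,0,0,0,0.05]]]'
python3 - <<'E'
from h import *
c=cam('scene');w=cloud(c);z=w[...,2];m=(z>.010)&(z<.06)&(w[...,0]>.4)&(w[...,0]<.58)&(w[...,1]>-.15)&(w[...,1]<.14)
p=w[m]; print(len(p))
u,s,vt=np.linalg.svd(p-p.mean(0)); print(p.mean(0),vt[0],s,p[np.argmin(p[:,1])],p[np.argmax(p[:,1])])
cv2.imwrite('pics/sc12c.png',cv2.resize(c['color'][110:240,240:360,::-1],None,fx=5,fy=4.5))
plan([.481,.066,.15],-20,0,.063)
E
```

```text
t: 12.93
eef_pos: [0.5105, 0.129, 0.2061]
tool_rot: [0.477, 0.86, -0.167, -0.078]
contact_force: [0.4, -0.6, 0.0]
gripper_width: 0.587
308
[0.47880304 0.02647954 0.02466245] [0.41093768 0.91111108 0.03173057] [0.81552224 0.18867023 0.10544896] [ 0.43140716 -0.0813527   0.02066768] [0.49822817 0.10644101 0.01032398]
tcp [0.5102 0.1288 0.205 ] tgt [0.481 0.066 0.213] | turn(tool) [ 1.0083 -0.0127 -0.0316] | shift in cur tool [-0.0043  0.0437  0.0541] | in tgt tool [-0.006  0.069 -0.008] t 12.98 q [-0.67  0.72  0.09  1.71  0.47  1.6  -1.17] F [-0.1 -0.1  0.3] w 0.588
```

View pics/sc12c.png

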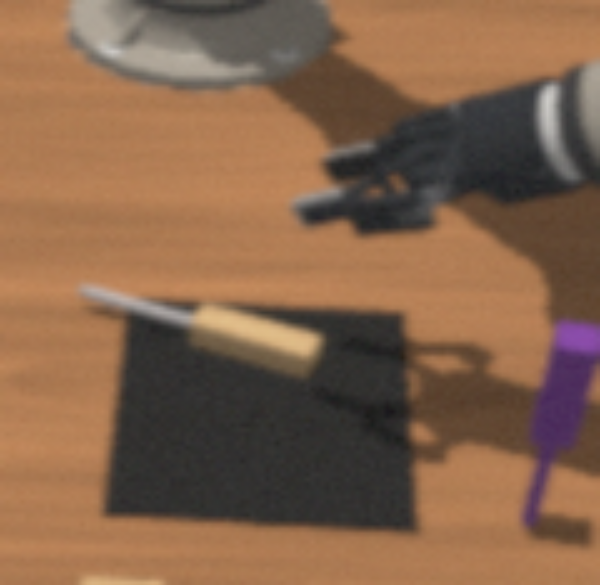

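Pin lies flat on the mat, shoulder in the crop at (190,325), and it is released. Next, tool vertical over the handle.

```bash
python3 -m creep '[[[0.112,0,0,0,0.008,-0.003,0.05],[0.112,0,0,0,0.008,-0.003,0.05],[0.112,0,0,0,0.008,-0.003,0.05],[0.112,0,0,0,0.008,-0.003,0.05],[0.112,0,0,0,0.008,-0.003,0.05],[0.112,0,0,0,0.008,-0.003,0.05],[0.112,0,0,0,0.008,-0.003,0.05],[0.112,0,0,0,0.008,-0.003,0.05],[0.112,0,0,0,0.008,-0.003,0.05],[0,0,0,0,0,0,0.05]]]'
python3 - <<'E'
from h import *
plan([.484,.045,.017],-22,0,.1)
c=cam('wrist');save(c,'wrist13.png');np.savez('/tmp/w13.npz',W=cloud(c),c=c['color'])
E
```

```text
t: 13.82
eef_pos: [0.4895, 0.0869, 0.2621]
tool_rot: [-0.017, 0.983, -0.181, 0.017]
contact_force: [-0.9, -0.6, 0.1]
gripper_width: 0.586
tcp [0.4895 0.0869 0.2621] tgt [0.484 0.045 0.117] | turn(tool) [-0.0406 -0.0277  0.0189] | shift in cur tool [0.0058 0.0469 0.1435] | in tgt tool [0.0106 0.0409 0.1451] t 13.82 q [-0.24  0.22 -0.06  2.04 -0.    0.84 -0.66] F [-0.9 -0.6  0.1] w 0.586
```

View pics/wrist13.png

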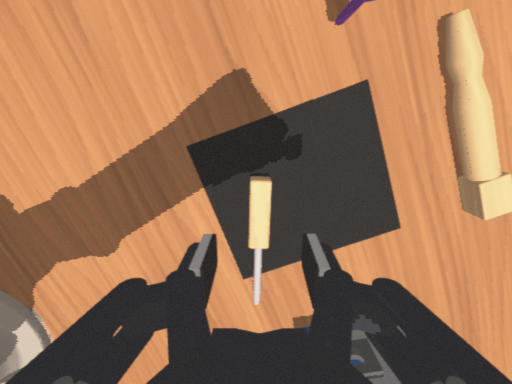

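The wrist view shows the handle from (261,178) to (258,248) and the shank tip at (257,303), all on the mat. I'll compute the pin axis.

Run:
```python
from h import *
np.set_printoptions(precision=4,suppress=True)
S=np.load('/tmp/w13.npz');W=S['W'];C=S['c'].astype(int)
m=np.zeros(W.shape[:2],bool);m[170:255,240:280]=1
m&=(C[...,0]>130)&(W[...,2]>.015)&(W[...,2]<.045)
p=W[m];r=cv2.minAreaRect((p[:,:2]*1000).astype(np.float32));print('handle',r,p.mean(0),m.sum())
m=np.zeros(W.shape[:2],bool);m[255:308,248:268]=1
m&=(W[...,2]>.008)&(W[...,2]<.04)&(C.min(-1)>110)
q=W[m];print('shank',q.mean(0),m.sum(), q[np.argmin(q[:,1])])
v=p.mean(0)-q.mean(0);print('axis az',np.degrees(np.arctan2(v[1],v[0])))
```

```text
handle ((479.293212890625, 39.59534454345703), (103.19981384277344, 25.85963249206543), 67.21788024902344) [0.4823 0.0474 0.0299] 1525
shank [ 0.4451 -0.0419  0.0216] 353 [ 0.433  -0.0803  0.0193]
axis az 67.37347412418606
```

```bash
python3 -m creep '[[[-0.04,-0.027,0.006,0.002,0.006,0.02,0.05],[0,0,0.005,0.002,0.006,0.02,0.05],[0,0,0.005,0.002,0.006,0.02,0.05],[0,0,0,0.002,0.006,0.02,0.05],[0,0,0,0.001,0.006,0.02,0.05],[0,0,0,0,0.006,0.02,0.05],[0,0,0,0,0,0,0.05]]]'
python3 - <<'E'
from h import *
plan([.486,.050,.017],-22.7,0,.064)
E
```

```text
t: 14.45
eef_pos: [0.4864, 0.0594, 0.1359]
tool_rot: [0.009, 0.983, -0.182, -0.004]
contact_force: [-1.8, -0.2, -0.4]
gripper_width: 0.581
tcp [0.4864 0.0594 0.1359] tgt [0.486 0.05  0.081] | turn(tool) [0.019  0.0039 0.0292] | shift in cur tool [0.0032 0.0078 0.0551] | in tgt tool [0.0032 0.0088 0.0549] t 14.45 q [-0.22  0.43 -0.04  2.12  0.05  0.62 -0.67] F [-1.8 -0.2 -0.4] w 0.581
```

```bash
python3 -m creep '[[[0.006,0.001,0.01,0.001,0.003,0.014,0.05],[0.006,0.001,0.01,0.001,0.003,0.014,0.05],[0.006,0.001,0.01,0.001,0.003,0.014,0.05],[0,0,0,0,0,0.012,0.05],[0,0,0,0,0,0,0.05]]]'
python3 - <<'E'
from h import *
plan([.486,.050,.017],-22.7,0,.064)
E
```

```text
t: 14.87
eef_pos: [0.4871, 0.0578, 0.0797]
tool_rot: [0.003, 0.981, -0.192, -0.004]
contact_force: [0.2, 0.4, 0.9]
gripper_width: 0.586
tcp [0.4871 0.0578 0.0797] tgt [0.486 0.05  0.081] | turn(tool) [0.0068 0.0059 0.0101] | shift in cur tool [ 0.0019  0.0077 -0.0012] | in tgt tool [ 0.002   0.0076 -0.0013] t 14.87 q [-0.21  0.53 -0.04  2.14  0.05  0.48 -0.68] F [0.2 0.4 0.9] w 0.586
```

```bash
python3 -m creep '[[[0.007,0.006,0.01,0.002,0.008,-0.001,0.05],[0,0,0,0,0,0,0],[0,0,0,0,0,0,0],[0,0,0,0,0,0,0],[0,0,0,0,0,0,0],[0,0,0,0,0,0,0]]]' 80
python3 -m creep '[[[0,0,0,0,0,-0.012,0],[0,0,0,0,0,-0.012,0],[0,0,0,0,0,-0.014,0],[0,0,0,0,0,-0.014,0],[0,0,0,0,0,-0.014,0],[0,0,0,0,0,0,0]]]'
python3 - <<'E'
from h import *
plan([.486,.050,.07],-12.3,0,.064)
for n in ['wrist','scene','side']:
    c=cam(n);save(c,n+'14.png');np.savez(f'/tmp/{n}14.npz',W=cloud(c),c=c['color'])
E
```

```text
t: 15.37
eef_pos: [0.488, 0.0528, 0.0842]
tool_rot: [-0.0, 0.981, -0.195, 0.001]
contact_force: [0.5, 0.2, -1.7]
gripper_width: 0.287
t: 15.87
eef_pos: [0.4868, 0.0526, 0.1529]
tool_rot: [0.0, 0.981, -0.195, 0.0]
contact_force: [1.6, 0.1, -2.4]
gripper_width: 0.287
tcp [0.4868 0.0526 0.1529] tgt [0.486 0.05  0.134] | turn(tool) [ 0.0003 -0.0004 -0.1772] | shift in cur tool [0.0002 0.0027 0.0189] | in tgt tool [-0.0002  0.0027  0.0189] t 15.87 q [-0.2   0.39 -0.05  2.12  0.03  0.64 -0.66] F [ 1.6  0.1 -2.4] w 0.287
```

View pics/wrist14.png

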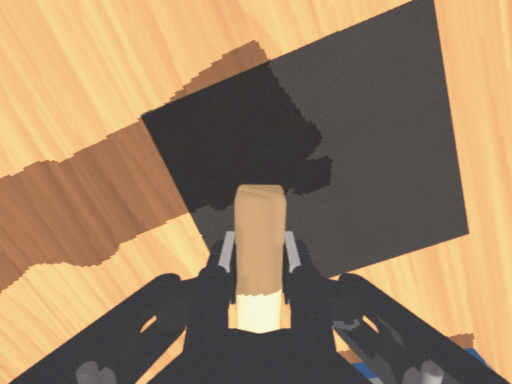

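View pics/scene14.png

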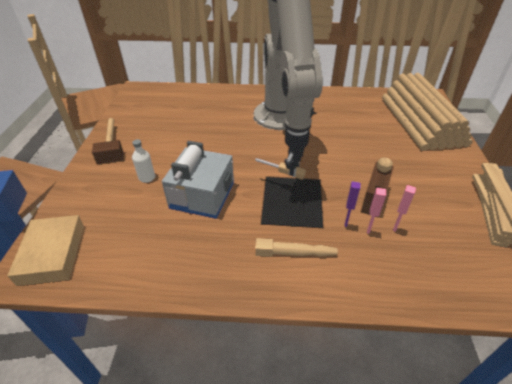

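Run:
```python
from h import *
np.set_printoptions(precision=4,suppress=True)
n=np.array([np.cos(np.radians(77.7)),np.sin(np.radians(77.7))]);y=np.array([n[1],-n[0]])
for f in ['side0','scene0','side14','scene14']:
    S=np.load(f'/tmp/{f}.npz');W=S['W'];C=S['c'].astype(int)
    a=W[...,:2]@n;b=W[...,:2]@y;z=W[...,2]
    m=(b>.49)&(b<.65)&(z>.035)&(z<.12)&(a>-.075)&(a<-.02)
    h,e=np.histogram(a[m],bins=np.arange(-.075,-.02,.003));print(f,dict(zip(e.round(3).tolist(),h.tolist())))
    k=m&(C.max(-1)<75)&(a>-.062); print(' dark',k.sum(),'b',np.percentile(b[k],[3,50,97]),'z',np.percentile(z[k],[3,50,97]),'a',np.median(a[k]), 'mid',(np.percentile(b[k],3)+np.percentile(b[k],97))/2)
    k=m&(a>-.049)&(a<-.036); print(' proud',k.sum(),'b',np.percentile(b[k],[3,50,97]),'z',np.percentile(z[k],[3,50,97]),'a',np.median(a[k]))
    r=(abs(z-.126)<.005)&(a<0)&(a>-.3)&(b>.4)&(b<.75); print(' roof a',np.percentile(a[r],[1,99]),'b',np.percentile(b[r],[1,99]))
```

```text
side0 {-0.075: 0, -0.072: 0, -0.069: 0, -0.066: 0, -0.063: 3, -0.06: 87, -0.057: 446, -0.054: 280, -0.051: 51, -0.048: 83, -0.045: 77, -0.042: 6, -0.039: 0, -0.036: 0, -0.033: 0, -0.03: 0, -0.027: 0, -0.024: 0}
 dark 1022 b [0.4947 0.5623 0.6434] z [0.0381 0.0812 0.1172] a -0.05406974632415754 mid 0.5690760258265473
 proud 179 b [0.5264 0.5489 0.5747] z [0.0472 0.071  0.0948] a -0.045173970469987904
 roof a [-0.2164 -0.0527] b [0.4802 0.6578]
scene0 {-0.075: 0, -0.072: 0, -0.069: 0, -0.066: 0, -0.063: 0, -0.06: 8, -0.057: 269, -0.054: 28, -0.051: 23, -0.048: 62, -0.045: 6, -0.042: 0, -0.039: 0, -0.036: 0, -0.033: 0, -0.03: 0, -0.027: 0, -0.024: 0}
 dark 86 b [0.5044 0.5632 0.5784] z [0.0459 0.0658 0.0946] a -0.046392852558448106 mid 0.5414408197780045
 proud 76 b [0.5311 0.5536 0.5779] z [0.049  0.0745 0.0961] a -0.04602017530692594
 roof a [-0.2232 -0.0557] b [0.4865 0.6637]
side14 {-0.075: 0, -0.072: 0, -0.069: 0, -0.066: 2, -0.063: 4, -0.06: 49, -0.057: 280, -0.054: 183, -0.051: 40, -0.048: 83, -0.045: 80, -0.042: 7, -0.039: 0, -0.036: 0, -0.033: 0, -0.03: 0, -0.027: 0, -0.024: 0}
 dark 707 b [0.4941 0.5385 0.595 ] z [0.0375 0.0804 0.1163] a -0.05367722082071987 mid 0.5445740537936126
 proud 185 b [0.5259 0.549  0.5745] z [0.0477 0.0713 0.0947] a -0.04522199846820047
 roof a [-0.2192 -0.0532] b [0.4806 0.653 ]
scene14 {-0.075: 0, -0.072: 0, -0.069: 0, -0.066: 0, -0.063: 0, -0.06: 4, -0.057: 277, -0.054: 19, -0.051: 29, -0.048: 60, -0.045: 6, -0.042: 0, -0.039: 0, -0.036: 0, -0.033: 0, -0.03: 0, -0.027: 0, -0.024: 0}
 dark 86 b [0.5019 0.5633 0.5784] z [0.0443 0.0666 0.0938] a -0.046554117484708266 mid 0.5401114523412034
 proud 77 b [0.5313 0.558  0.5784] z [0.0466 0.0728 0.0957] a -0.04602602546049148
 roof a [-0.2233 -0.0553] b [0.486  0.6638]
```

```bash
python3 -m creep '[[[0,0,-0.06,0,0,0,0],[0,0,-0.06,0,0,0,0],[0,0,-0.057,0,0,0,0],[0,0,0,0,0,0,0]]]'
cat >> h.py <<'E'
n_=np.array([np.cos(np.radians(77.7)),np.sin(np.radians(77.7)),0]);y_=np.array([n_[1],-n_[0],0])
def pin():
    p,R,o=pose(); A=p@n_;B=p@y_
    print('tcp a,b,z',round(A,4),round(B,4),round(p[2],4))
    for f in ['side','scene']:
        c=cam(f);W=cloud(c);a=W@n_;b=W@y_;z=W[...,2]
        g=p[2]-.064
        m=(a<A-.05)&(a>A-.17)&(abs(b-B)<.03)&(abs(z-g)<.02)
        P=np.stack([a,b,z],-1)[m]
        if len(P)<10: print(f,'few',len(P)); continue
        # shank part
        s=P[P[:,0]<A-.06]; mu=s.mean(0); v=np.linalg.svd(s-mu)[2][0]; v*=-np.sign(v[0]); 
        tipa=np.percentile(s[:,0],2)
        print(f,len(s),'shank mean a,b,z',mu.round(4),'dir',v.round(3),'tip a',tipa.round(4),'tip on line',(mu+v*(tipa-mu[0])/v[0]).round(4))
E
python3 - <<'E'
from h import *
plan([.486,.050,.07],-12.3,0,.064)
pin()
E
```

```text
t: 16.35
eef_pos: [0.4828, 0.0521, 0.1461]
tool_rot: [0.002, 0.995, -0.103, -0.005]
contact_force: [0.6, 0.4, -2.1]
gripper_width: 0.284
tcp [0.4828 0.0521 0.1461] tgt [0.486 0.05  0.134] | turn(tool) [0.0049 0.0099 0.0081] | shift in cur tool [0.0036 0.0013 0.0121] | in tgt tool [0.0035 0.0013 0.0121] t 16.35 q [-0.16  0.4  -0.09  2.12  0.06  0.63 -0.5 ] F [ 0.6  0.4 -2.1] w 0.284
tcp a,b,z 0.1537 0.4607 0.1461
side 86 shank mean a,b,z [0.051  0.4545 0.083 ] dir [-1.     0.009 -0.001] tip a 0.0113 tip on line [0.0113 0.4549 0.083 ]
scene 72 shank mean a,b,z [0.0508 0.4608 0.0848] dir [-1.    -0.017 -0.004] tip a 0.0096 tip on line [0.0096 0.4601 0.0846]
```

The pin is level and aligned. In tool axes, +x is toward the hole line, +y is insertion and +z is down.

```bash
python3 -m creep '[[[0.003,0.005,0.004,0.016,0,0.0015,0],[0.002,0.005,0.004,0.016,0,0.0015,0],[0,0,0,0.016,0,0.0015,0],[0,0,0,0.016,0,0.0015,0],[0,0,0,0.016,0,0.0015,0],[0,0,0,0.015,0,0.0015,0],[0,0,0,0,0,0,0],[0,0,0,0,0,0,0]]]'
python3 - <<'E'
from h import *
plan(.5557*y_+.1537*n_+np.array([0,0,.137]),-12.3,0)
pin()
c=cam('side');save(c,'side15.png');cv2.imwrite('pics/side15c.png',cv2.resize(c['color'][130:260,220:370,::-1],None,fx=4,fy=4,interpolation=cv2.INTER_CUBIC))
c=cam('scene');cv2.imwrite('pics/scene15c.png',cv2.resize(c['color'][110:240,160:320,::-1],None,fx=4,fy=4,interpolation=cv2.INTER_CUBIC))
E
```

```text
t: 17.12
eef_pos: [0.5761, 0.0303, 0.1314]
tool_rot: [0.001, 0.993, -0.116, -0.004]
contact_force: [-1.2, 0.1, -1.3]
gripper_width: 0.287
tcp [0.5761 0.0303 0.1314] tgt [0.5757 0.0318 0.137 ] | turn(tool) [ 0.0032  0.0073 -0.0173] | shift in cur tool [-0.0008 -0.0013 -0.0056] | in tgt tool [-0.0007 -0.0014 -0.0056] t 17.12 q [-0.11  0.54 -0.07  1.92  0.06  0.7  -0.44] F [-1.2  0.1 -1.3] w 0.287
tcp a,b,z 0.1523 0.5564 0.1314
side 83 shank mean a,b,z [0.0516 0.5479 0.0679] dir [-1.    -0.02   0.002] tip a 0.0122 tip on line [0.0122 0.5471 0.068 ]
scene 76 shank mean a,b,z [0.0512 0.5546 0.0702] dir [-0.999 -0.031  0.011] tip a 0.0106 tip on line [0.0106 0.5534 0.0707]
```

View pics/side15c.png

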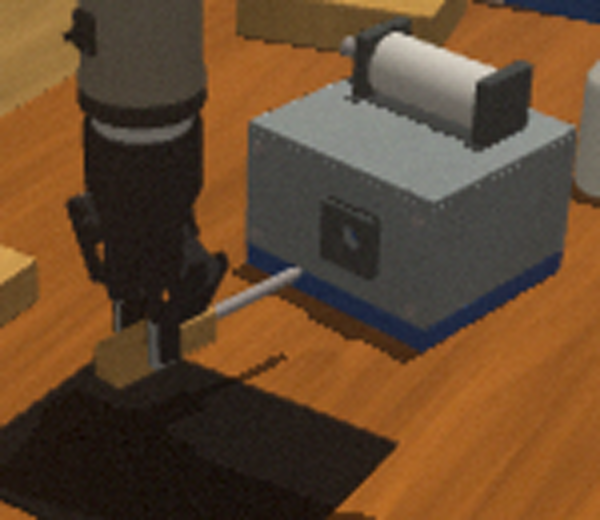

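View pics/scene15c.png

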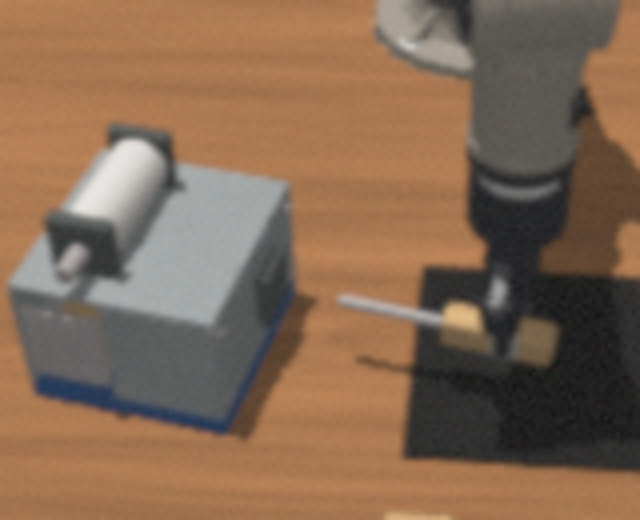

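```bash
python3 -m creep '[[[0.003,0.007,-0.017,0,0,-0.0055,0],[0,0,0,0,0.01,0,0],[0,0,0,0,0.01,0,0],[0,0,0,0,0.01,0,0],[0,0,0,0,0.01,0,0],[0,0,0,0,0,0,0],[0,0,0,0,0,0,0]]]'
python3 - <<'E'
from h import *
plan(.556*y_+.1123*n_+np.array([0,0,.137]),-12.3,0)
pin()
c=cam('side');cv2.imwrite('pics/side16c.png',cv2.resize(c['color'][150:230,260:370,::-1],None,fx=6,fy=6,interpolation=cv2.INTER_CUBIC))
E
```

```text
t: 17.9
eef_pos: [0.5638, -0.0135, 0.139]
tool_rot: [0.0, 0.994, -0.106, 0.0]
contact_force: [0.6, 0.5, -1.4]
gripper_width: 0.287
tcp [ 0.5638 -0.0135  0.139 ] tgt [ 0.5672 -0.0087  0.137 ] | turn(tool) [ 0.0006 -0.0003  0.0024] | shift in cur tool [ 0.0023 -0.0054  0.002 ] | in tgt tool [ 0.0023 -0.0054  0.002 ] t 17.9 q [-0.03  0.51 -0.07  1.95  0.06  0.69 -0.35] F [ 0.6  0.5 -1.4] w 0.287
tcp a,b,z 0.1069 0.5537 0.139
side 268 shank mean a,b,z [-0.034   0.5479  0.0768] dir [-0.999  0.027  0.024] tip a -0.0593 tip on line [-0.0593  0.5486  0.0774]
scene 176 shank mean a,b,z [-0.027   0.5582  0.078 ] dir [-0.994  0.105  0.01 ] tip a -0.0565 tip on line [-0.0565  0.5613  0.0783]
```

View pics/side16c.png

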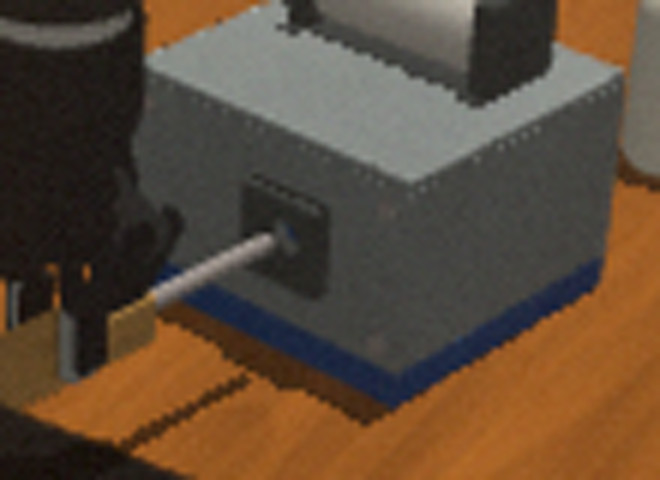

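```bash
sed -i 's/m=(a<A-.05)/m=(a>-.034)\&(a<A-.05)/' h.py; python3 -m creep '[[[0,0,0,0.0023,-0.001,0.002,0],[0,0,0,0,0,0,0],[0,0,0,0,0,0,0]]]'
python3 - <<'E'
from h import *
plan(.556*y_+.1123*n_+np.array([0,0,.137]),-12.3,0)
pin()
c=cam('side');cv2.imwrite('pics/side17c.png',cv2.resize(c['color'][150:230,260:370,::-1],None,fx=6,fy=6,interpolation=cv2.INTER_CUBIC))
c=cam('scene');cv2.imwrite('pics/scene17c.png',cv2.resize(c['color'][140:220,160:290,::-1],None,fx=5,fy=5,interpolation=cv2.INTER_CUBIC))
E
```

```text
t: 18.3
eef_pos: [0.5672, -0.0102, 0.1366]
tool_rot: [-0.0, 0.995, -0.104, 0.0]
contact_force: [-1.0, 0.2, -1.7]
gripper_width: 0.282
tcp [ 0.5672 -0.0102  0.1366] tgt [ 0.5672 -0.0087  0.137 ] | turn(tool) [-0.0007 -0.0004  0.0062] | shift in cur tool [-0.0003 -0.0014 -0.0004] | in tgt tool [-0.0003 -0.0014 -0.0004] t 18.3 q [-0.03  0.52 -0.07  1.94  0.06  0.68 -0.35] F [-1.   0.2 -1.7] w 0.282
tcp a,b,z 0.1109 0.5563 0.1366
side 72 shank mean a,b,z [0.0111 0.5501 0.073 ] dir [-1.     0.017 -0.004] tip a -0.0297 tip on line [-0.0297  0.5508  0.0728]
scene 75 shank mean a,b,z [0.0106 0.5572 0.0747] dir [-1.    -0.005 -0.003] tip a -0.0316 tip on line [-0.0316  0.557   0.0746]
```

View pics/side17c.png

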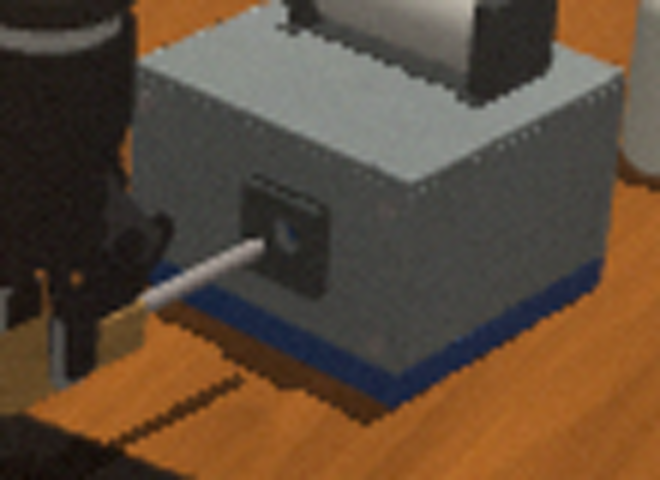

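View pics/scene17c.png

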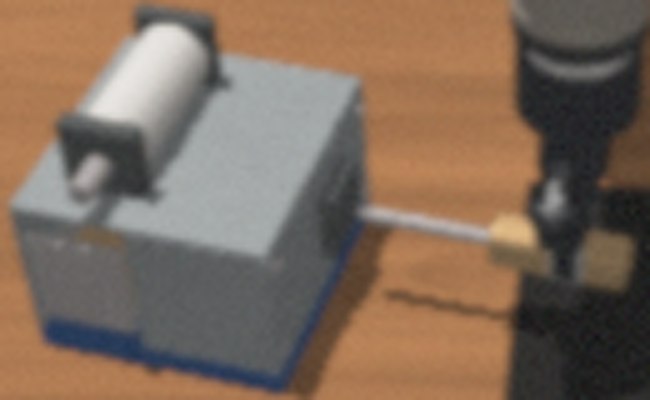

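Run:
```python
from h import *
c=cam('side');K=np.array([[c['f'],0,c['cx']],[0,c['f'],c['cy']],[0,0,1]])
def pr(a,b,z):
    P=a*n_+b*y_+np.array([0,0,z]); q=K@(c['R']@P+c['t']); return q[:2]/q[2]
x0,y0,s=290,165,14
im=cv2.resize(c['color'][y0:y0+40,x0:x0+40,::-1],None,fx=s,fy=s,interpolation=cv2.INTER_NEAREST)
t=lambda q:(int((q[0]-x0+.5)*s),int((q[1]-y0+.5)*s))
for b,col in((.5505,(0,255,0)),(.5525,(0,255,255))):
    cv2.polylines(im,[np.array([t(pr(-.0455,b+.011*np.cos(u),.071+.011*np.sin(u))) for u in np.linspace(0,6.28,30)])],True,col,1)
b=.5515;cv2.polylines(im,[np.array([t(pr(-.0455,b+i,.071+j)) for i,j in((-.024,-.024),(.024,-.024),(.024,.024),(-.024,.024))])],True,(255,0,0),1)
cv2.line(im,t(pr(.0,.5535,.0705)),t(pr(-.0455,.5535,.0705)),(0,0,255),1)
cv2.imwrite('pics/ann.png',im)
```

```text
(no output)
```

View pics/ann.png

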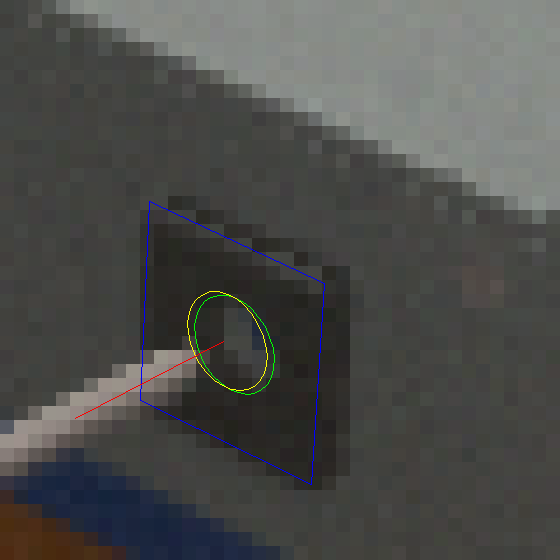

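```bash
python3 -m creep '[[[0,0,0.003,-0.0015,0.004,-0.001,0],[0,0,0,0,0.008,0,0],[0,0,0,0,0.008,0,0],[0,0,0,0,0.008,0,0],[0,0,0,0,0.006,0,0],[0,0,0,0,0,0,0]]]'
python3 - <<'E'
from h import *
plan(.5545*y_+.0769*n_+np.array([0,0,.1375]),-12.3,0)
pin()
E
```

```text
t: 19.05
eef_pos: [0.557, -0.048, 0.1379]
tool_rot: [0.0, 0.994, -0.106, 0.0]
contact_force: [-0.1, -1.4, -2.5]
gripper_width: 0.285
tcp [ 0.557  -0.048   0.1379] tgt [ 0.5582 -0.043   0.1375] | turn(tool) [ 0.0005 -0.0005  0.0014] | shift in cur tool [ 0.     -0.0051  0.0004] | in tgt tool [ 0.     -0.0051  0.0004] t 19.05 q [ 0.03  0.5  -0.07  1.96  0.06  0.68 -0.29] F [-0.1 -1.4 -2.5] w 0.285
tcp a,b,z 0.0718 0.5545 0.1379
side 37 shank mean a,b,z [-0.0131  0.5478  0.0744] dir [-1.    -0.025 -0.002] tip a -0.0338 tip on line [-0.0338  0.5473  0.0744]
scene 41 shank mean a,b,z [-0.0109  0.5552  0.0761] dir [-1.    -0.022  0.018] tip a -0.0325 tip on line [-0.0325  0.5547  0.0765]
```

In 25 mm with no contact force. Continuing to the latch.

```bash
python3 -m creep '[[[0,0,0,0,0.006,0,0],[0,0,0,0,0.006,0,0],[0,0,0,0,0.006,0,0],[0,0,0,0,0.003,0,0],[0,0,0,0,0,0,0]]]'
python3 - <<'E'
from h import *
plan(.5545*y_+.05*n_+np.array([0,0,.1375]),-12.3,0)
E
```

```text
t: 19.57
eef_pos: [0.5529, -0.0679, 0.138]
tool_rot: [-0.001, 0.994, -0.105, 0.001]
contact_force: [0.2, -0.6, -1.9]
gripper_width: 0.284
tcp [ 0.5529 -0.0679  0.138 ] tgt [ 0.5524 -0.0693  0.1375] | turn(tool) [-0.0012 -0.0009  0.0045] | shift in cur tool [-0.0002  0.0014  0.0005] | in tgt tool [-0.0002  0.0014  0.0005] t 19.57 q [ 0.07  0.5  -0.07  1.97  0.05  0.67 -0.25] F [ 0.2 -0.6 -1.9] w 0.284
```

```bash
python3 -m creep '[[[0,0,0,0,0.004,0,0],[0,0,0,0,0.004,0,0],[0,0,0,0,0.003,0,0],[0,0,0,0,0.003,0,0],[0,0,0,0,0,0,0]]]'
python3 - <<'E'
from h import *
plan(.5545*y_+.036*n_+np.array([0,0,.1375]),-12.3,0)
save(cam('scene'),'scene20.png')
E
```

```text
t: 19.98
eef_pos: [0.5515, -0.073, 0.1385]
tool_rot: [-0.006, 0.995, -0.102, 0.001]
contact_force: [-0.5, -0.3, -2.0]
gripper_width: 0.287
tcp [ 0.5515 -0.073   0.1385] tgt [ 0.5494 -0.083   0.1375] | turn(tool) [-0.0128 -0.0013  0.0106] | shift in cur tool [-0.      0.0102  0.0009] | in tgt tool [0.0001 0.0102 0.001 ] t 19.98 q [ 0.09  0.5  -0.08  1.97  0.04  0.67 -0.22] F [-0.5 -0.3 -2. ] w 0.287
```

View pics/scene20.png

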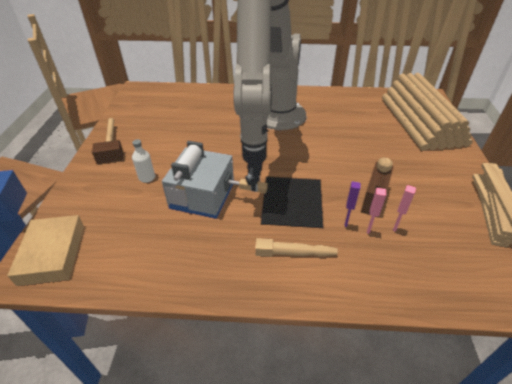

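```bash
python3 -m creep '[[[-0.01,0,0,0,0.009,0,0],[0,0,0,0,0.009,0,0],[0,0,0,0,0.006,0,0]]]'
python3 - <<'E'
from h import *
plan(.5545*y_+.036*n_+np.array([0,0,.1375]),-12.3,0)
save(cam('scene'),'scene21.png')
E
```

```text
t: 20.28
eef_pos: [0.5488, -0.0848, 0.1385]
tool_rot: [-0.008, 0.995, -0.098, 0.002]
contact_force: [2.2, 21.9, 0.6]
gripper_width: 0.287
tcp [ 0.5488 -0.0848  0.1385] tgt [ 0.5494 -0.083   0.1375] | turn(tool) [-0.0164 -0.0017  0.0184] | shift in cur tool [ 0.0003 -0.002   0.001 ] | in tgt tool [ 0.0003 -0.002   0.001 ] t 20.28 q [ 0.12  0.5  -0.09  1.97  0.04  0.67 -0.19] F [ 2.2 21.9  0.6] w 0.287
```

View pics/scene21.png

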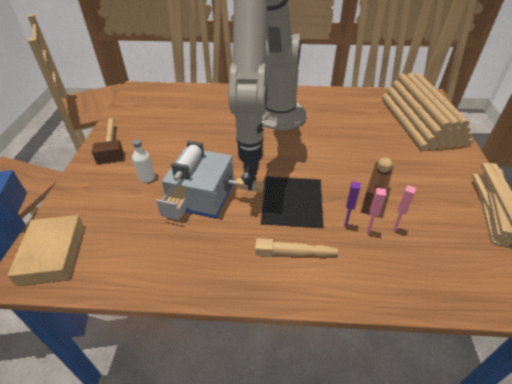

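The magazine is out (its end plate is at (172,207) in the scene view). I'll hold briefly, then withdraw.

```bash
python3 -m creep '[[[0,0,0,0,0.003,0,0],[0,0,0,0,0.002,0,0]]]'
python3 -m creep '[[[0,0,0,0,-0.008,0,0],[0,0,0,0,-0.012,0,0],[0,0,0,0,-0.014,0,0],[0,0,0,0,-0.014,0,0],[0,0,0,0,-0.014,0,0],[0,0,0,0,-0.014,0,0],[0,0,0,0,-0.014,0,0],[0,0,0,0,-0.014,0,0],[0,0,0,0,-0.014,0,0],[0,0,0,0,-0.014,0,0],[0,0,0,0,0,0,0]]]'
python3 - <<'E'
from h import *
plan([.54,.09,.017],-12.3,0,.066)
pin()
save(cam('scene'),'scene22.png')
E
```

```text
t: 20.5
eef_pos: [0.548, -0.0838, 0.1386]
tool_rot: [-0.011, 0.995, -0.095, 0.001]
contact_force: [0.1, 6.2, 1.0]
gripper_width: 0.283
t: 21.42
eef_pos: [0.5753, 0.0522, 0.1409]
tool_rot: [-0.007, 0.995, -0.096, 0.002]
contact_force: [1.1, 0.1, -1.6]
gripper_width: 0.287
tcp [0.5753 0.0522 0.1409] tgt [0.54  0.09  0.083] | turn(tool) [-0.0146 -0.0029  0.0221] | shift in cur tool [-0.042  -0.0295  0.0582] | in tgt tool [-0.0425 -0.0294  0.0579] t 21.42 q [-0.12  0.52 -0.09  1.92  0.05  0.69 -0.43] F [ 1.1  0.1 -1.6] w 0.287
tcp a,b,z 0.1736 0.551 0.1409
side 80 shank mean a,b,z [0.0729 0.5468 0.0757] dir [-0.999  0.013 -0.033] tip a 0.032 tip on line [0.032  0.5474 0.0744]
scene 80 shank mean a,b,z [0.0729 0.5537 0.0777] dir [-1.     0.008 -0.016] tip a 0.031 tip on line [0.031 0.554 0.077]
```

View pics/scene22.png

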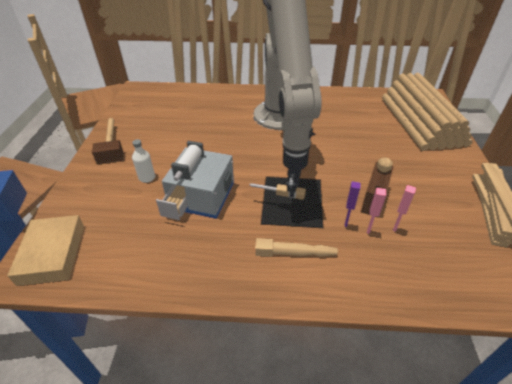

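```bash
python3 -m creep '[[[0,0,0,-0.004,-0.01,0.008,0],[0,0,0,-0.004,-0.01,0.008,0],[0,0,0,-0.004,-0.01,0.008,0],[0,0,0,0,0,0.01,0],[0,0,0,0,0,0.01,0],[0,0,0,0,0,0.006,0],[0,0,0,0,0,0,0]]]'
python3 - <<'E'
from h import *
plan([.54,.09,.017],-12.3,0,.066)
E
```

```text
t: 22.15
eef_pos: [0.5668, 0.0789, 0.0843]
tool_rot: [-0.004, 0.995, -0.101, 0.0]
contact_force: [-0.1, -0.6, -1.8]
gripper_width: 0.285
tcp [0.5668 0.0789 0.0843] tgt [0.54  0.09  0.083] | turn(tool) [-0.0084 -0.0001  0.0129] | shift in cur tool [-0.0285 -0.0055  0.0014] | in tgt tool [-0.0285 -0.0051  0.0013] t 22.15 q [-0.18  0.6  -0.08  1.95  0.07  0.59 -0.51] F [-0.1 -0.6 -1.8] w 0.285
```

```bash
python3 -m creep '[[[0,0,0,0,0,0.002,0.03],[0,0,0,0,0,0,0.035],[0,0,0,0,0,0,0.04],[0,0,0,0,0,0,0.05],[0,0,0,0,0,0,0.055],[0,0,0,0,0,0,0.055],[0,0,0,0,0,-0.01,0.055],[0,0,0,0,0,-0.014,0.055],[0,0,0,0,0,-0.018,0.055],[0,0,0,0,0,-0.02,0.055],[0,0,0,0,0,-0.03,0.055],[0,0,0,0,0,-0.03,0.055],[0,0,0,0,0,-0.03,0.055],[0,0,0,0,0,-0.03,0.055],[0,0,0,0,0,0,0.055],[0,0,0,0,0,0,0.055]]]'
python3 - <<'E'
from h import *
np.set_printoptions(precision=4,suppress=True)
plan([.54,.09,.2],-12.3,0,.066)
c=cam('wrist');save(c,'wrist23.png')
c=cam('scene');save(c,'scene23.png');W=cloud(c);z=W[...,2];C=c['color'].astype(int)
m=(z>.012)&(z<.05)&(W[...,0]>.45)&(W[...,0]<.64)&(W[...,1]>-.12)&(W[...,1]<.15)
p=W[m];print(len(p),p.mean(0),np.linalg.svd(p-p.mean(0))[2][0],p[np.argmin(p[:,1])],p[np.argmax(p[:,1])])
b=W@y_;a=W@n_;m=(b>.668)&(b<.76)&(z>.03)&(z<.12)&(a>-.25)&(a<-.05);print('magazine plate b',m.sum(),np.percentile(b[m],[50,90,98]))
E
```

```text
t: 23.48
eef_pos: [0.567, 0.0753, 0.2819]
tool_rot: [-0.005, 0.995, -0.102, 0.004]
contact_force: [0.7, 0.6, -0.3]
gripper_width: 0.641
tcp [0.567  0.0753 0.2819] tgt [0.54  0.09  0.266] | turn(tool) [-0.0104 -0.0068  0.0101] | shift in cur tool [-0.0295 -0.0087  0.0158] | in tgt tool [-0.0295 -0.0086  0.0159] t 23.48 q [-0.16  0.33 -0.09  1.83  0.03  0.97 -0.47] F [ 0.7  0.6 -0.3] w 0.641
336 [0.5642 0.0493 0.0253] [0.2504 0.9671 0.0443] [ 0.5338 -0.0609  0.0211] [0.5653 0.1156 0.0249]
magazine plate b 495 [0.7215 0.7236 0.7245]
```

View pics/wrist23.png

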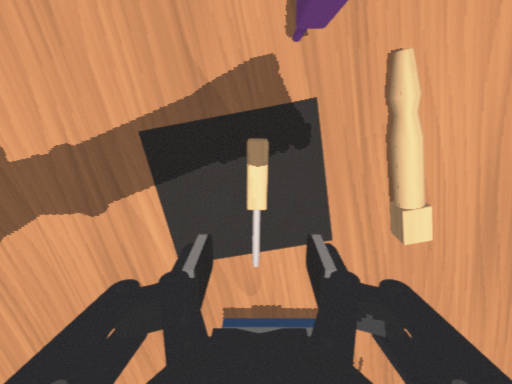

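View pics/scene23.png

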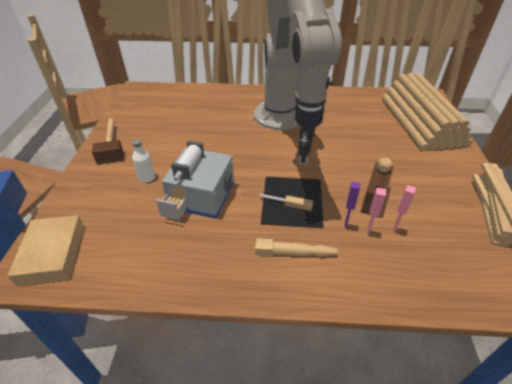

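The wrist view shows the pin flat on the mat (shoulder near (257,210)) and the gripper clear of it. The magazine plate has moved about 60 mm (b 0.663 → 0.724), and the other objects are where they were. Handing in.

```bash
python3 -c "
from station import hand_in
print(hand_in())"
```

```text
the job is handed in; nothing more can be done
None
```

The magazine is out and the pin is lying on the mat; I handed the job in at about 23.5 s of the 66 s allowed.

**What I did:** I gripped the pin by its handle with the tool tilted, lifted it out of the block and laid it flat on the mat. I then took it again across the handle, lined it up with the release hole and pushed until the latch let go. After that I drew the pin out, put it back on the mat and raised the gripper clear.

**Last checks that passed:**
- **Magazine:** its end plate had moved about 60 mm.
- **Pin:** it lay flat, with its shoulder well inside the mat and the gripper about 20 cm above it.
- **Other things:** the gauge, leg, glue bottle and look-alikes looked unmoved in the last pictures; I did not measure their positions.

**Measurements that disagreed:**
- **Cameras:** the side and scene views differed by 3–4 mm on where the hole was, so I aimed between them. The pin went in without touching the sides.
- **Stall while pushing:** the first small steps against the latch moved only 5 of the 14 mm I commanded. Larger steps set it off, reaching about 22 N briefly at the end of the push.
- **Latch:** I couldn't see it spring back; I only know the pin was fully withdrawn.

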